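# Clamp a set of four furniture legs in the ratchet clamp

### The arm

A 7-joint arm with a two-finger parallel gripper is mounted at the origin on the work surface. World frame = base frame: x ahead of the robot, y to its left, z up, the work surface at z = 0. Lengths are in m, angles in rad, forces in N, time in s.
With the tool pointing down it reaches from about 0.4 to 0.875 m from the base axis. Payload 6.5 kg.
Tool frame: the origin (TCP) lies on the centre line of the jaws, within the pads' length; the fingertips stand ctrl.tip_reach ahead of it and the grasp point (between the pads) lies 3 mm ahead of it (ctrl.tip_reach is the distance from the TCP to the fingertips, in m); z points along the fingers, y is the line along which they close (so a half turn about z gives the same grasp; the last joint's range is limited). The gripper opens to 88 mm and grips with 3 to 60 N. Pads are 18 mm wide; open, the fingers measure 123 mm over their backs; the gripper's body (75 mm by 187 mm) begins 45 mm behind the grasp point.
Start: joints at [1.037, 0.536, -0.004, 1.538, 0.003, 1.067, -0.071], TCP at [0.293, -0.58, 0.238] pointing down, gripper open.
Joint ranges: [-2.7, 2.7], [-0.37, 2.16], [-1.27, 1.26], [0.24, 2.4], [-1.31, 4.45], [0.19, 1.91], [-2.76, 2.76]. Speed limits (rad/s): [2.39, 2.39, 3.14, 3.14, 3.14, 3.14, 3.14].

### API

Orientations are given as a unit quaternion [w, x, y, z].
In Python, from rig import sensors, camera, camera_model, finish_job, models, ctrl gives the robot as it stands. The module is installed in compiled form; this text tells all that it offers.
- The arm moves only by the tool drive_tool, never from a script. Its argument "deltas" is one flat list of numbers, 5 for each row, row after row: the finger opening in cm, from 0 to 8.81, then the shift along the tool's x, y, z in cm, then the turn about the tool's z in degrees. In form: [fingers, x, y, z, turn, fingers, x, y, z, turn, ...]. A call has exactly 10 rows; each row is the pose to reach, as a shift and turn from the pose commanded when the call began, along the tool's axes at that moment; what a row does not reach only later rows make up. A row lasts 1/12 s, in which the tool goes at most 41.7 mm and 7.16 degrees, less where a joint would pass 70% of its speed; a pose out of reach is approached as far as the arm can. A call with a gripper value outside its range is refused whole. The fingers move at their own pace and stop on an object; the grip force is fixed at half the most. Time passes only in rows, so rows that repeat a pose let the fingers close, or fill a call up. It gives the time, the measured TCP pose, the force, the opening and the grip force at its end, in the units of the state.
- sensors.state(): the state, without advancing time (a new reading comes with each control period).
- camera(name): name is "scene" or "top" or "wrist"; returns the picture (420x560x3 uint8, red, green, blue); there is no depth.
- camera_model(name): a dict with "fx", "fy", "cx", "cy" (pixels), "R" (3x3) and "t" (3): a world point X has camera coordinates R X + t. Camera axes: x right, y down, z forward; pixel columns grow to the right and rows downward; lengths in m; the calibration is good to about 2 mm. A picture is of the moment at which its call begins: read the wrist's pose just before it. camera_model takes no time and is no camera call; for the wrist camera it gives the pose at the moment of the call.
- finish_job(): hands the job in; it is judged then, once.
Trained networks look in the newest picture that a camera, given by its name, has taken for a name from the list of things; names that differ only in an ending like _2 or _b are one class to them, and where a whole thing is asked for, a point or a joint stands for the part that bears it (a point fixed in the world has none). Each returns a list of dicts, best first, with "score" (0 to 1); they miss things now and then, are a little off and sometimes report something else, mostly with a low value. They report only what shows in the picture. A call takes as long as a camera call. They do not tell look-alikes from the thing itself.
- models.silhouettes(camera, name): "pixels" (420x560 bool, what is visible of it) and "box" ([centre column, centre row, width, height] in pixels, round what is visible of it).
- models.landmark_of(camera, name): "position" ([column, row] in pixels: a listed point, or the origin of a listed thing).
The state is a dict: "time": time; "joint_pos": joint angles; "joint_velocities": joint speeds; "joint_efforts": joint torques, N m; "ee_pos": TCP position; "ee_rot": TCP orientation; "force": force on the tool from outside, world axes, zero at the start; "moment": the same for the moment, N m; "gripper_width": finger opening in m; "finger_force": force on a finger pad.
Only numpy, scipy, OpenCV 4.12 (cv2) and the standard library are available. Lean on these libraries where they do the work, as an engineer would, in place of code of your own. Each camera call takes 0.05 s, during which the arm holds its last target. There are 200 camera calls.

### The job

Make up a set of exactly four furniture legs in the ratchet clamp for sale, counting any that is already in it. Flip the pawl to free the jaw, draw the jaw back, take out the odd wooden piece and lay it on the table clear of the clamp, lay legs from the cardboard in side by side until there are four, then push the jaw up snug against them and leave the pawl flipped back down on the teeth so that it is locked; leave the spare legs lying on the table and do not disturb the things around.

Things in the scene. Friction and masses are not known exactly. Their poses are not given: they have to be found in the camera images.
- clamp: The bolted-down ratchet clamp, origin under the middle of its base, same axes as clamp_wall; place and yaw vary. Its base plate is 320 mm along y, from -93 to +113 mm in x, 12 mm thick; the floor of the channel is the plate's top. The toothed rack runs along y at x = 105 mm, outside the channel.
- clamp_wall (a point): Foot of the clamp's fixed wall, middle of its inner face, on the clamp floor (12 mm above the table). y points from wall to jaw along the slide, x across, towards the rack and pawl side, z up. The wall is 46 mm high. The channel is x from -83 to +83 mm, between side lips 14 mm high. Legs lie in it on the floor, pipes along x, side by side along y, 40 mm of y each.
- jaw (a joint): Sliding jaw, in m. The clear gap from fixed wall to jaw face is 0.080 + this value; range 0 to 0.175 (gap 80 to 255 mm). Four legs pressed together leave it at 0.080. It slides with about 2.5 N of friction and stays where it is left. With the pawl on the teeth (10 mm apart) it can be pushed towards the wall, clicking, but not drawn back.
- jaw_handle (a point): Middle of the upright black grip block on top of the jaw: 50 mm along x, 18 mm thick along the slide (y), 36 mm tall, its top 91 mm above the table, 16 mm above this point. Axes as clamp_wall. It stands on the jaw plate (22 mm thick, its face 11 mm towards the wall from this point, top 55 mm above the table).
- pawl (a joint): Ratchet pawl hinged on the jaw, rad: 0 = down on the teeth, handle leaning 35 degrees away from the fixed wall (reads up to 0.3 while on a tooth); 1.3 = flipped up, jaw free, handle leaning 40 degrees towards the wall. It tips over its balance point at about 0.6 and then stays on either side by its own weight; 1 N at the ball flips it.
- pawl_pivot (a point): Pivot axis of the pawl, on the jaw at the rack side, 36 mm above the table; the axis runs along x of the clamp. Axes as clamp_wall.
- pawl_knob (a point): Centre of the black ball, 22 mm in diameter, at the end of the pawl's 8 mm handle, 75 mm from the pivot; about 97 mm above the table when the pawl is down, 111 mm when upright.
- leg1_mid (a point): Furniture leg: pale-green steel pipe 20 mm in diameter, 150 mm long overall, with a 40 x 40 x 24 mm square block at each end (green flange, black rubber foot), so it lies flat with its axis 20 mm above what it lies on; 0.2 kg. Site: middle of the pipe, y along the pipe; bare pipe 51 mm either way. All seven are alike, some are absent (None). All start on the cardboard but perhaps one in the clamp.
- leg2_mid (a point): Another such furniture leg, like leg1; the point is the middle of its pipe, y along the pipe.
- leg3_mid (a point): Another such furniture leg, like leg1; the point is the middle of its pipe, y along the pipe.
- leg4_mid (a point): Another such furniture leg, like leg1; the point is the middle of its pipe, y along the pipe.
- leg5_mid (a point): Another such furniture leg, like leg1; the point is the middle of its pipe, y along the pipe.
- leg6_mid (a point): Another such furniture leg, like leg1; the point is the middle of its pipe, y along the pipe.
- leg7_mid (a point): Another such furniture leg, like leg1; the point is the middle of its pipe, y along the pipe.
- place1 (a point): Where the middle of leg number 1 from the fixed wall lies in a tight row: 20 mm from the wall along y, in the middle across, 20 mm above the clamp floor. Axes as clamp_wall.
- place2 (a point): Where the middle of leg number 2 from the fixed wall lies in a tight row: 60 mm from the wall along y, in the middle across, 20 mm above the clamp floor. Axes as clamp_wall.
- place3 (a point): Where the middle of leg number 3 from the fixed wall lies in a tight row: 100 mm from the wall along y, in the middle across, 20 mm above the clamp floor. Axes as clamp_wall.
- place4 (a point): Where the middle of leg number 4 from the fixed wall lies in a tight row: 140 mm from the wall along y, in the middle across, 20 mm above the clamp floor. Axes as clamp_wall.
- odd_mid (a point): The odd piece, left in the clamp: a turned piece of light wood, 118 mm long, 22 mm round in the middle (bare for 20 mm either way), a 40 x 40 x 28 mm block at each end; lies flat with its axis 20 mm above what it lies on; 0.12 kg. Site: the middle, y along it.
- bottle: Bystander: white bottle 70 mm in diameter, 160 mm tall, origin under its centre. Leave it alone.
- tin: Bystander: tin 80 mm in diameter, 90 mm tall, origin under its centre. Leave it alone.
Things that resemble listed ones, but are neither listed nor needed, are in the scene too. Leave any orange or yellow look-alike of the part that bears leg2_mid alone.

How it is judged:
On the way, in this order (a step that is already met when the one before it is completed fails the run):
1. the pawl is flipped up, off the teeth (value of joint pawl above 0.9 rad), for 0.2 s.
2. the jaw is drawn back far enough for four legs (gap over 170 mm) (value of joint jaw above 0.09 m), for 0.2 s.
At the end, for the whole second after the job is handed in: Four legs lie in a row from the fixed wall, each middle within 18 mm of one of places 1 to 4; gap from wall to jaw 150 to 171 mm (160 is tight), so no fifth fits; pawl down (below 0.4 rad); no leg on top of anything (middle below 45 mm); the odd piece lies on the table off the clamp plate (distance between any of leg1_mid, leg2_mid, leg3_mid, leg4_mid, leg5_mid, leg6_mid, leg7_mid and place1 below 0.018 m and distance between any of leg1_mid, leg2_mid, leg3_mid, leg4_mid, leg5_mid, leg6_mid, leg7_mid and place2 below 0.018 m and distance between any of leg1_mid, leg2_mid, leg3_mid, leg4_mid, leg5_mid, leg6_mid, leg7_mid and place3 below 0.018 m and distance between any of leg1_mid, leg2_mid, leg3_mid, leg4_mid, leg5_mid, leg6_mid, leg7_mid and place4 below 0.018 m and height (world z) of each of leg1_mid, leg2_mid, leg3_mid, leg4_mid, leg5_mid, leg6_mid, leg7_mid below 0.045 m and value of joint jaw between 0.07 and 0.091 m and value of joint pawl below 0.4 rad and height (world z) of odd_mid below 0.03 m and (x of odd_mid in the frame of clamp below -0.11 m or x of odd_mid in the frame of clamp above 0.13 m or y of odd_mid in the frame of clamp below -0.177 m or y of odd_mid in the frame of clamp above 0.177 m)); the robot touches nothing.
It fails at once if the bottle is knocked over or moved more than 40 mm (distance of bottle from where it was at the start of the episode above 0.04 m or angle between bottle's own z axis and vertical above 0.5 rad).
It fails at once if the tin is knocked over or moved more than 40 mm (distance of tin from where it was at the start of the episode above 0.04 m or angle between tin's own z axis and vertical above 0.5 rad).
Of leg1, leg2, leg3, leg4, leg5, leg6, leg7 only 4 to 6 are there at a start; the rules pass over those that are not, and their reading is None.
At some moment in a run one of leg1, leg2, leg3, leg4, leg5, leg6 may be knocked a few centimetres aside while the robot is not near it.
Once in a run the grip may slacken for a moment while it holds something.
It also fails if it takes over 208 s, if anything falls off the work surface, if the arm or the gripper's body presses on something with over 40 N, if the wrist force passes 120 N, or if a joint passes its speed limit or range.

## Working session

There is one attempt and no reset: what is moved stays moved. The work goes in short steps, Python scripts to look and compute and a tool call to move; the robot and the scene stay as the last step left them, time stands still between calls to the robot, and variables do not carry over. Pictures are saved under pics/ and viewed, at most 14 in all, crops included, and the job is handed in when it is done.

Besides the shell and the picture viewer there is one more tool, called after "Request:" as a command line: name --argument value ..., lists and objects as JSON in quotes. drive_tool: Moves the arm, as the interface text tells. Its arguments: {"type":"object","properties":{"deltas":{"type":"array","items":{"type":"number"}}},"required":["deltas"]}

```bash
mkdir -p pics; cat > h.py <<'E'
import numpy as np, cv2
from rig import sensors, camera, camera_model, finish_job, models, ctrl
def ray(cam,px):
    m=camera_model(cam); d=np.array([(px[0]-m['cx'])/m['fx'],(px[1]-m['cy'])/m['fy'],1.])
    R=np.array(m['R']);t=np.array(m['t']); return -R.T@t, R.T@d
def at_z(cam,px,z):
    o,d=ray(cam,px); return o+d*(z-o[2])/d[2]
def proj(cam,X):
    m=camera_model(cam); c=np.array(m['R'])@np.array(X)+np.array(m['t']); return m['fx']*c[0]/c[2]+m['cx'],m['fy']*c[1]/c[2]+m['cy']
def tri(p1,p2,c1='top',c2='scene'):
    o1,d1=ray(c1,p1);o2,d2=ray(c2,p2);A=np.stack([d1,-d2],1);s=np.linalg.lstsq(A,o2-o1,rcond=None)[0]
    a=o1+d1*s[0];b=o2+d2*s[1]; return (a+b)/2,np.linalg.norm(a-b)
def save(cam,name):
    im=camera(cam); cv2.imwrite('pics/'+name,im[:,:,::-1]); return im
E
python3 - <<'E'
from h import *
a=save('top','top0.png');b=save('scene','scene0.png')
cv2.imwrite('pics/both0.png',cv2.resize(np.vstack([a,b])[:,:,::-1],None,fx=.7,fy=.7))
for c in('top','scene'):
  m=camera_model(c);print(c,-np.array(m['R']).T@m['t'])
  for n in ['clamp','clamp_wall','jaw_handle','pawl_pivot','pawl_knob','leg1_mid','place1','place4','odd_mid','bottle','tin']:
    r=models.landmark_of(c,n); print(n,[(np.round(x['position']).tolist(),round(x['score'],2)) for x in r[:9]])
print(ctrl.tip_reach,sensors.state())
E
```

```text
top [ 3.45891183e-01 -1.09300108e-03  1.27652255e+00]
clamp [([364.0, 205.0], 0.85), ([219.0, 200.0], 0.66)]
clamp_wall [([424.0, 210.0], 0.72)]
jaw_handle [([370.0, 199.0], 0.74)]
pawl_pivot [([375.0, 159.0], 0.9), ([363.0, 153.0], 0.39)]
pawl_knob [([364.0, 150.0], 0.64)]
leg1_mid [([224.0, 231.0], 0.69), ([383.0, 209.0], 0.61)]
place1 [([416.0, 207.0], 0.91), ([382.0, 201.0], 0.91), ([403.0, 206.0], 0.76), ([370.0, 200.0], 0.6)]
place4 [([416.0, 207.0], 0.91), ([382.0, 201.0], 0.91), ([403.0, 206.0], 0.76), ([370.0, 200.0], 0.6)]
odd_mid [([386.0, 210.0], 0.77), ([367.0, 200.0], 0.48)]
bottle [([264.0, 124.0], 0.8)]
tin [([408.0, 131.0], 0.8), ([418.0, 210.0], 0.57)]
scene [ 1.15917007 -0.57092359  0.78369757]
clamp [([226.0, 276.0], 0.74)]
clamp_wall [([169.0, 295.0], 0.62)]
jaw_handle [([221.0, 252.0], 0.84)]
pawl_pivot [([246.0, 292.0], 0.91)]
pawl_knob [([260.0, 268.0], 0.58)]
leg1_mid [([303.0, 192.0], 0.71), ([209.0, 271.0], 0.54)]
place1 [([224.0, 266.0], 0.81), ([210.0, 273.0], 0.77), ([179.0, 287.0], 0.66), ([195.0, 284.0], 0.56)]
place4 [([224.0, 266.0], 0.81), ([210.0, 
[... 269 characters left out ...]
 -0.0044003 ,  1.53786748,  0.00260467,
        1.06730736, -0.0711827 ]), 'joint_velocities': array([-6.07807717e-04,  1.28793665e-03, -1.19924855e-04,  7.13579618e-05,
        1.89849926e-03,  3.88158258e-04, -6.08066979e-04]), 'joint_efforts': array([ 5.53767459e-04, -5.70896208e+01,  9.90375057e-01, -2.51919937e+01,
       -5.61574032e-02,  1.10315904e-02,  3.06387585e-05]), 'ee_pos': array([ 0.29308727, -0.58018061,  0.2375268 ]), 'ee_rot': array([ 1.47814447e-05,  9.72766708e-01,  2.31786393e-01, -1.24932737e-05]), 'force': array([-0.65782675,  0.20361789, -0.3801209 ]), 'moment': array([ 0.01243817, -0.01561696, -0.01977636]), 'finger_force': 0.0, 'gripper_width': 0.08827414333010246}
```

View pics/top0.png

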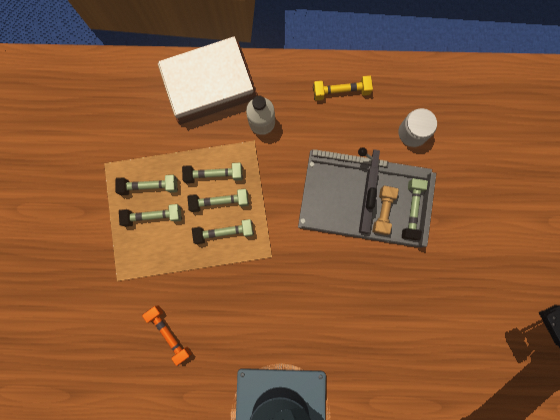

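View pics/scene0.png

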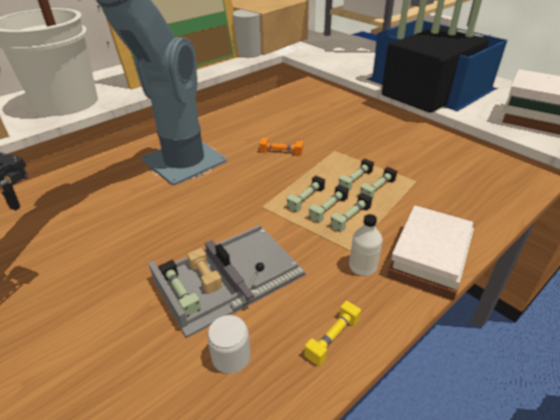

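The top view shows the clamp around (368,198), with its wall on the right and its rack along the upper edge. Inside it, a green leg lies at place 1 (416,209), the wooden odd piece is at (386,210) and the jaw is at 370. The pawl ball is at (363,152). Five green legs lie on the cardboard at (145,185), (150,215), (212,173), (218,201) and (223,233). The orange piece (165,335) and the yellow one (343,89) are look-alikes, because they are not pale green and are off the cardboard, so I leave them alone.

```bash
python3 - <<'E'
from h import *
T={'wall':((424,210),(169,295),.012),'handle':((370,199),(221,252),.075),'pivot':((375,159),(246,292),.036),'knob':((364,150),(260,268),.097),'odd':((386,210),(203,269),.032),'leg':((416,207),(179,287),.032)}
for k,(a,b,z) in T.items():
    p,e=tri(a,b);print(k,'top',at_z('top',a,z)[:2].round(3),'scene',at_z('scene',b,z)[:2].round(3),'tri',p.round(3),round(e,3))
for c in [(312,150),(436,168),(428,246),(300,228)]: print('corner',at_z('top',c,.012).round(3))
for c in [(145,185),(150,215),(212,173),(218,201),(223,233)]: print('leg',at_z('top',c,.02).round(3))
for c in [(264,124)]: print('bottle',at_z('top',c,0).round(3))
print('tin',at_z('top',(408,131),0).round(3))
m=camera_model('wrist');s=sensors.state();print(-np.array(m['R']).T@m['t'],np.array(m['R']).round(2),m['fx'],m['fy'])
from scipy.spatial.transform import Rotation as Ro
q=s['ee_rot'];print(Ro.from_quat(np.r_[q[1:],q[0]]).as_matrix().round(3))
E
```

```text
wall top [ 0.514 -0.354] scene [ 0.504 -0.349] tri [ 0.512 -0.352  0.022] 0.0
handle top [ 0.529 -0.206] scene [ 0.526 -0.209] tri [ 0.528 -0.207  0.076] 0.004
pivot top [ 0.639 -0.225] scene [ 0.635 -0.222] tri [ 0.638 -0.224  0.04 ] 0.001
knob top [ 0.646 -0.187] scene [ 0.645 -0.185] tri [ 0.646 -0.187  0.099] 0.001
odd top [ 0.509 -0.253] scene [ 0.506 -0.253] tri [ 0.508 -0.253  0.035] 0.001
leg top [ 0.518 -0.329] scene [ 0.516 -0.325] tri [ 0.518 -0.327  0.036] 0.001
corner [ 0.665 -0.066  0.012]
corner [ 0.624 -0.387  0.012]
corner [ 0.422 -0.363  0.012]
corner [ 0.46  -0.038  0.012]
leg [0.561 0.363 0.02 ]
leg [0.483 0.346 0.02 ]
leg [0.596 0.192 0.02 ]
leg [0.523 0.173 0.02 ]
leg [0.442 0.157 0.02 ]
bottle [0.735 0.062 0.   ]
tin [ 0.725 -0.318  0.   ]
[ 0.36649452 -0.54337256  0.38480252] [[ 0.45 -0.89  0.  ]
 [-0.85 -0.43  0.31]
 [-0.28 -0.14 -0.95]] 314.9032012740495 314.9032012740495
[[ 0.893  0.451 -0.   ]
 [ 0.451 -0.893 -0.   ]
 [-0.     0.    -1.   ]]
```

Request:
drive_tool --deltas '[8,3,-1.5,-0.6,3.4,8,7,-3.5,-1.5,7,8,11,-5.5,-2.5,11,8,15,-7.5,-3.5,15,8,18.5,-9.2,-4.2,19,8,22,-11,-5,23,8,25.5,-12.7,-5.5,27,8,29,-14.5,-6,31,8,32,-16,-6,33.6,8,34,-17,-6,33.6]'

```text
time: 2.03
ee_pos: [0.523, -0.2702, 0.2982]
ee_rot: [-0.001, 0.998, -0.058, 0.001]
force: [0.1, -0.4, 0.1]
gripper_width: 0.08
finger_force: 0.0
```

```bash
cat >> h.py <<'E'
from scipy.spatial.transform import Rotation as Ro
def tool():
    s=sensors.state();q=s['ee_rot'];R=Ro.from_quat(np.r_[q[1:],q[0]]).as_matrix();return np.array(s['ee_pos']),R
def go(X,yaw=None,verbose=True):
    "delta in tool axes (cm) to TCP world X; yaw=deg direction wanted of tool x in world"
    p,R=tool();d=R.T@(np.array(X)-p)*100;a=np.degrees(np.arctan2(R[1,0],R[0,0]))
    t=0 if yaw is None else -(((yaw-a)+90)%180-90)
    print('delta cm',d.round(2),'turn',round(t,1),'tool x yaw',round(a,1),'pos',p.round(4));return d
E
python3 - <<'E'
from h import *
save('wrist','w1.png'); go([.58,-.2,.3],-6.8)
for n,z in [('clamp_wall',.012),('jaw_handle',.075),('pawl_pivot',.036),('pawl_knob',.097),('place1',.032),('leg1_mid',.032),('odd_mid',.032)]:
    r=models.landmark_of('wrist',n); print(n,[(np.round(x['position']).tolist(),round(x['score'],2),at_z('wrist',x['position'],z)[:2].round(3).tolist()) for x in r[:4]])
E
```

```text
delta cm [ 4.73 -7.22 -0.18] turn 0.5 tool x yaw -6.3 pos [ 0.5251 -0.2667  0.2978]
clamp_wall [([337.0, 173.0], 0.7, [0.515, -0.345])]
jaw_handle [([3.0, 256.0], 0.73, [0.466, 0.097]), ([233.0, 178.0], 0.69, [0.533, -0.216])]
pawl_pivot [([235.0, 82.0], 0.72, [0.639, -0.233])]
pawl_knob [([183.0, 84.0], 0.71, [0.638, -0.189]), ([264.0, 172.0], 0.67, [0.538, -0.259])]
place1 [([297.0, 174.0], 0.92, [0.518, -0.297]), ([264.0, 176.0], 0.81, [0.52, -0.253]), ([325.0, 172.0], 0.74, [0.515, -0.334]), ([233.0, 171.0], 0.66, [0.532, -0.214])]
leg1_mid [([4.0, 255.0], 0.96, [0.451, 0.135]), ([265.0, 172.0], 0.56, [0.525, -0.255]), ([234.0, 172.0], 0.56, [0.531, -0.215])]
odd_mid [([270.0, 188.0], 0.85, [0.504, -0.26])]
```

View pics/w1.png

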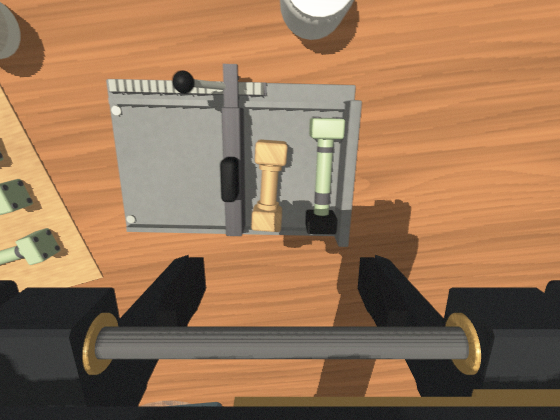

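The wrist view shows the odd piece at (268,185), the leg at place 1 (323,175), the handle at (230,178) and the ball at (183,82). The arm was still settling, so I measure again now and fit the clamp pose to the known geometry.

```bash
cat >> h.py <<'E'
from scipy.optimize import least_squares
def best(cam,n,near=None,z=None,tol=.04):
    for x in models.landmark_of(cam,n):
        p=at_z(cam,x['position'],z)
        if near is None or np.linalg.norm(p[:2]-np.array(near)[:2])<tol: return p
def c2w(P,c):  # clamp_wall frame pose c=(x,y,yaw) at foot of wall
    a=c[2];return np.array([c[0]+np.cos(a)*P[0]-np.sin(a)*P[1],c[1]+np.sin(a)*P[0]+np.cos(a)*P[1]])
E
python3 - <<'E'
from h import *
obs=[]
for cam in ('wrist','top','scene'):
    camera(cam)
    w=best(cam,'clamp_wall',(.513,-.35),.012)
    if w is not None: obs.append(((0,0),w[:2],cam))
    for x in models.landmark_of(cam,'place1'):
        p=at_z(cam,x['position'],.032)
        for i in range(4):
            e=c2w((0,.02+.04*i),(.513,-.352,np.radians(-6.8)))
            if np.linalg.norm(p[:2]-e)<.015: obs.append(((0,.02+.04*i),p[:2],cam))
f=lambda c:np.concatenate([(c2w(P,c)-o)*(1 if k!='scene' else .5) for P,o,k in obs])
r=least_squares(f,[.513,-.352,-.12],loss='soft_l1',f_scale=.003);c=r.x
print('clamp',c[:2].round(4),np.degrees(c[2]).round(2))
for P,o,k in obs: print(k,P,((c2w(P,c)-o)*1000).round(1))
inv=lambda p:np.array([[np.cos(c[2]),np.sin(c[2])],[-np.sin(c[2]),np.cos(c[2])]])@(p[:2]-c[:2])
for n,near,z in [('jaw_handle',(.53,-.21),.075),('pawl_pivot',(.638,-.227),.036),('pawl_knob',(.643,-.187),.097),('odd_mid',(.507,-.255),.032)]:
  for cam in('wrist','top','scene'):
    p=best(cam,n,near,z)
    if p is not None: print(n,cam,p[:2].round(4),'clamp',inv(p).round(4))
# dark pixel plate outline in wrist
print(sensors.state()['ee_pos'])
E
```

```text
clamp [ 0.515  -0.3457] -8.68
wrist (0, 0) [ 0.7 -1.6]
wrist (0, 0.13999999999999999) [-1.4 -1.1]
wrist (0, 0.1) [-1.6 -3.6]
wrist (0, 0.06) [5.8 0.1]
top (0, 0) [-2.5 12.1]
top (0, 0.02) [ 0.4 -1.6]
top (0, 0.13999999999999999) [ 3.  -1.4]
top (0, 0.06) [ 4.5 -0.2]
top (0, 0.1) [-5.4  3.9]
scene (0, 0) [-0.3  5.3]
scene (0, 0.02) [-0.2  2.3]
scene (0, 0.1) [ 2.2 -3.4]
scene (0, 0.06) [-5.3  7.4]
scene (0, 0.13999999999999999) [-2.1  1.7]
jaw_handle wrist [ 0.532  -0.2061] clamp [-0.0043  0.1405]
jaw_handle top [ 0.5318 -0.2019] clamp [-0.0052  0.1446]
jaw_handle scene [ 0.5304 -0.2128] clamp [-0.0049  0.1336]
pawl_pivot wrist [ 0.6388 -0.2229] clamp [0.1039 0.14  ]
pawl_pivot top [ 0.6385 -0.2274] clamp [0.1041 0.1356]
pawl_pivot scene [ 0.6355 -0.2237] clamp [0.1006 0.1387]
pawl_knob wrist [ 0.6459 -0.1783] clamp [0.104  0.1852]
pawl_knob top [ 0.638  -0.1853] clamp [0.0973 0.1771]
pawl_knob scene [ 0.6439 -0.1827] clamp [0.1028 0.1805]
odd_mid wrist [ 0.5141 -0.2533] clamp [-0.0149  0.0911]
odd_mid scene [ 0.5007 -0.2514] clamp [-0.0284  0.091 ]
[ 0.51990855 -0.27510693  0.2974947 ]
```

```bash
cat >> h.py <<'E'
def rectify(cam,z,x0,y0,w,h,s=1000):
    "metric top-down image: col=(y0-y)*s, row=(x0-x)*s"
    im=camera(cam); P=[(x0,y0),(x0,y0-w),(x0-h,y0-w),(x0-h,y0)]
    src=np.float32([proj(cam,(a,b,z)) for a,b in P]);dst=np.float32([(0,0),(w*s,0),(w*s,h*s),(0,h*s)])
    return cv2.warpPerspective(im,cv2.getPerspectiveTransform(src,dst),(int(w*s),int(h*s)))
E
python3 - <<'E'
from h import *
im=rectify('wrist',.012,.70,-.01,.42,.33)
g=cv2.cvtColor(im,cv2.COLOR_RGB2GRAY)
L=cv2.createLineSegmentDetector().detect(g)[0][:,0]
for l in sorted(L,key=lambda l:-np.hypot(l[2]-l[0],l[3]-l[1]))[:16]:
    a=np.degrees(np.arctan2(l[3]-l[1],l[2]-l[0]));print(l.round(0),round((a+45)%90-45,2),round(float(np.hypot(l[2]-l[0],l[3]-l[1]))))
b=cv2.resize(im[:,:,::-1],None,fx=1.8,fy=1.8);cv2.imwrite('pics/r1.png',b)
E
```

```text
[359.  93. 338. 242.] 7.9 151
[ 27. 226. 168. 245.] 7.87 143
[168. 251.  27. 231.] 7.9 142
[223.  85. 351. 103.] 7.82 129
[215. 124. 197. 251.] 7.92 128
[356. 213. 372.  97.] 7.93 117
[ 58.  62. 173.  78.] 7.97 116
[331. 234. 343. 148.] 7.83 87
[364.  76. 282.  65.] 7.86 83
[177. 276. 251. 277.] 1.39 74
[205. 152. 214.  84.] 7.69 68
[271. 324. 334. 326.] 1.81 64
[312. 101. 253.  93.] 7.57 59
[182. 146. 189.  90.] 7.9 56
[ 43. 329.  85. 294.] -39.86 55
[168. 205. 176. 152.] 8.11 53
```

View pics/r1.png

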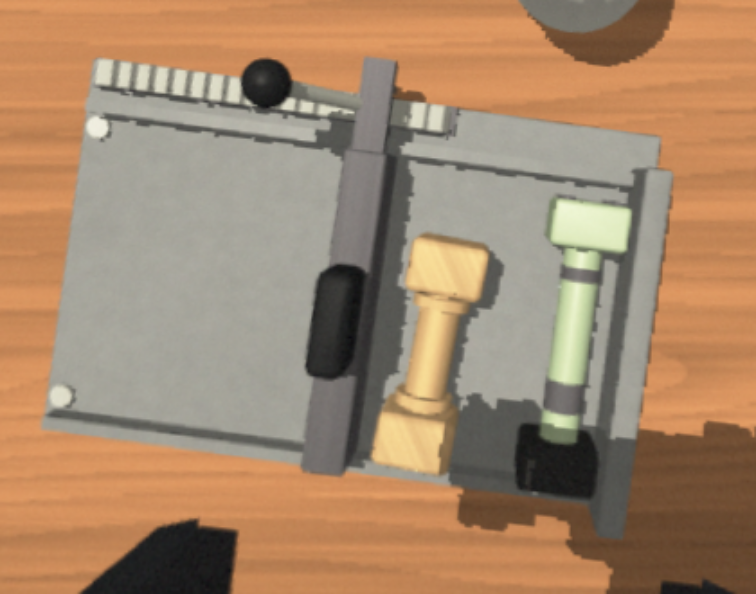

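Plate edges give a clamp yaw of -7.9° and its corners a diagonal of 378 mm (expected 381), so the fit holds. Next I set up for the pawl flip.

```bash
cat >> h.py <<'E'
C=(.5135,-.347,np.radians(-7.9))
def W(x,y,z): return np.r_[c2w((x,y),C),z]
def inC(p): 
    a=C[2];return np.array([[np.cos(a),np.sin(a)],[-np.sin(a),np.cos(a)]])@(np.array(p)[:2]-C[:2])
E
python3 - <<'E'
from h import *
go(W(.1075,.228,.25),-7.9)
E
```

```text
delta cm [ 11.4  -15.37   4.75] turn 1.1 tool x yaw -6.8 pos [ 0.5199 -0.2751  0.2975]
```

Request:
drive_tool --deltas '[0,2,-3,0,1.1,0,4.5,-6,0,1.1,0,7,-9,1,1.1,0,9,-12,2,1.1,0,11,-14.5,3,1.1,0,11.4,-15.4,5,1.1,0,11.4,-15.4,8,1.1,0,11.4,-15.4,11,1.1,0,11.4,-15.4,13,1.1,0,11.4,-15.4,13,1.1]'

```text
time: 4.37
ee_pos: [0.6481, -0.135, 0.1625]
ee_rot: [-0.0, 0.998, -0.069, -0.004]
force: [-1.4, -0.6, -0.2]
gripper_width: 0.0155
finger_force: 0.0
```

```bash
python3 - <<'E'
from h import *
save('wrist','w2.png'); go(W(.1075,.228,.102),-7.9)
p=best('wrist','pawl_knob',(.645,-.181),.097); print(p, None if p is None else inC(p)); print(inC(tool()[0]))
E
```

```text
delta cm [0.2  0.03 6.33] turn 0.0 tool x yaw -7.9 pos [ 0.6497 -0.1354  0.1653]
[ 0.64551191 -0.18585827  0.097     ] [0.10861099 0.17775673]
[0.10738605 0.22821246]
```

View pics/w2.png

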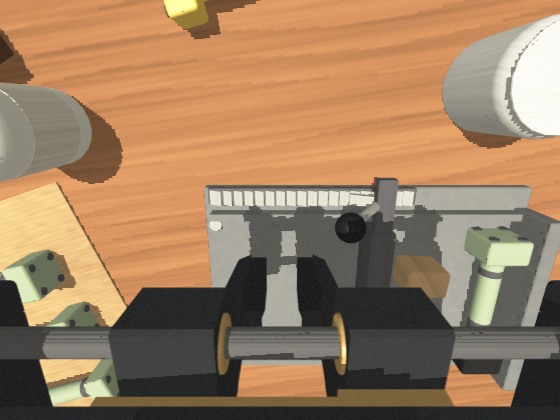

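The closed fingers stand left of the ball at (350,228), in line with it. I lower them and push towards the wall.

Request:
drive_tool --deltas '[0,0.2,0,3,0,0,0.2,0,6,0,0,0.2,0,6.3,0,0,0.2,1.5,6.3,0,0,0.2,3,6.3,0,0,0.2,4.5,6.2,0,0,0.2,6,6,0,0,0.2,7,5.8,0,0,0.2,8,5.6,0,0,0.2,8.5,5.6,0]'

```text
time: 5.3
ee_pos: [0.6433, -0.2243, 0.1167]
ee_rot: [0.001, 0.998, -0.071, 0.003]
force: [-2.2, 3.8, 12.1]
gripper_width: 0.0007
finger_force: 5.9
```

Request:
drive_tool --deltas '[0,0,0,0,0,0,0,0,0,0,0,0,-2,-1,0,0,0,-4,-3,0,0,0,-5,-6,0,0,0,-6,-9,0,0,0,-7,-12,0,0,0,-7,-14,0,0,0,-7,-14,0,0,0,-7,-14,0]'

```text
time: 6.13
ee_pos: [0.6524, -0.1535, 0.2553]
ee_rot: [0.001, 0.998, -0.07, 0.003]
force: [-0.6, -0.0, -0.1]
gripper_width: 0.0003
finger_force: 0.0
```

```bash
python3 - <<'E'
from h import *
save('wrist','w3.png'); camera('top')
print(inC(tool()[0]),tool()[0],sensors.state()['gripper_width'])
for c in('wrist','top'):
  for n,z in(('pawl_knob',.093),('jaw_handle',.075),('pawl_pivot',.036)):
    p=best(c,n,None,z); print(c,n, None if p is None else inC(p).round(4))
E
```

```text
[0.10920256 0.21127426] [ 0.65070467 -0.15274014  0.25192268] 0.0006558838085395682
wrist pawl_knob [0.1003 0.1452]
wrist jaw_handle [-0.0038  0.1042]
wrist pawl_pivot [0.104 0.106]
top pawl_knob None
top jaw_handle None
top pawl_pivot [-0.1354  0.4821]
```

View pics/w3.png

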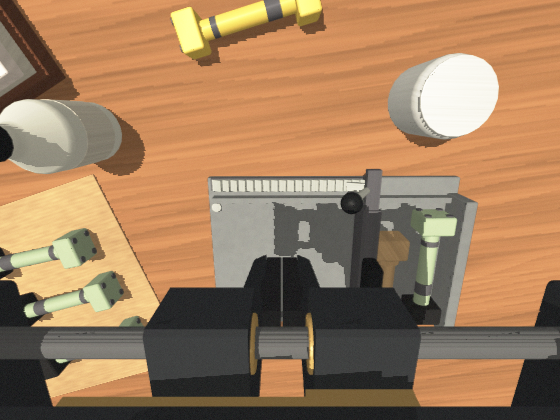

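The pawl is still down: the fingertips rode on the ball (352,203), and the jaw clicked about 37 mm forward. I push again, lower and slower.

Request:
drive_tool --deltas '[0,-0.2,0,4,0,0,-0.5,0,8,0,0,-0.5,0,12,0,0,-0.5,0,15,0,0,-0.5,0,16,0,0,-0.5,0,16.2,0,0,-0.5,0,16.2,0,0,-0.5,0,16.2,0,0,-0.5,0,16.2,0,0,-0.5,0,16.2,0]'

```text
time: 7.37
ee_pos: [0.6476, -0.1504, 0.0915]
ee_rot: [0.0, 0.998, -0.069, 0.002]
force: [0.8, -0.8, 0.2]
gripper_width: 0.0005
finger_force: 0.0
```

Request:
drive_tool --deltas '[0,0,1.5,0,0,0,0,2.5,0,0,0,0,3.3,0,0,0,0,4.1,0,0,0,0,4.9,0,0,0,0,5.7,0,0,0,0,6.5,0,0,0,0,7.3,0,0,0,0,8.1,0,0,0,0,8.9,0,0]'

```text
time: 8.2
ee_pos: [0.6339, -0.2391, 0.0894]
ee_rot: [0.0, 0.998, -0.069, -0.0]
force: [-0.4, -0.2, 0.4]
gripper_width: 0.0003
finger_force: 0.0
```

```bash
python3 - <<'E'
from h import *
save('wrist','w4.png')
print(inC(tool()[0]),tool()[0],sensors.state()['force'])
for n,z in(('pawl_knob',.1),('jaw_handle',.075),('pawl_pivot',.036)):
    p=best('wrist',n,None,z); print(n, None if p is None else inC(p).round(4))
E
```

```text
[0.10417722 0.1208293 ] [ 0.63329585 -0.24163603  0.08948762] [-0.80430773 -1.90177425  0.54751182]
pawl_knob [0.1009 0.0932]
jaw_handle [-0.001   0.1054]
pawl_pivot [0.1063 0.1071]
```

View pics/w4.png

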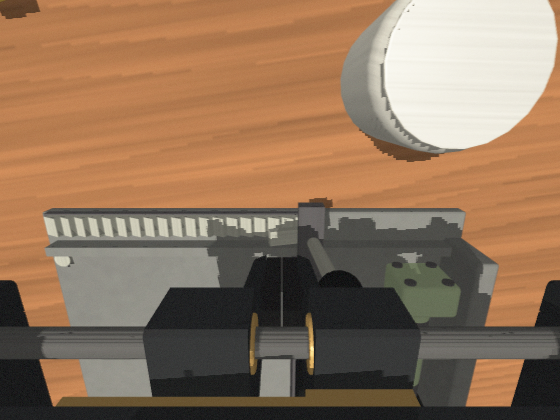

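The handle now leans to the right, towards the wall, with its ball at (340,280), so the pawl is up. Next I grip the jaw's grip block.

Request:
drive_tool --deltas '[0,0,-1.5,0,0,0,0,-3,-2,0,0,0,-3,-6,0,2,0,-3,-9,0,4,-3,-1,-9,0,5,-7,1,-9,0,6,-10.4,1.5,-9,0,6,-10.4,1.5,-9,0,6,-10.4,1.5,-9,0,6,-10.4,1.5,-9,0]'

```text
time: 9.23
ee_pos: [0.5305, -0.2371, 0.18]
ee_rot: [-0.0, 0.998, -0.068, 0.001]
force: [0.8, -0.8, -0.5]
gripper_width: 0.0449
finger_force: 0.0
```

```bash
python3 - <<'E'
from h import *
camera('wrist')
print(inC(tool()[0]),tool()[0],sensors.state()['gripper_width'])
for n,z in(('pawl_knob',.093),('jaw_handle',.075),('pawl_pivot',.036)):
    p=best('wrist',n,None,z); print(n, None if p is None else inC(p).round(4))
go(W(0,.1055,.083),-7.9)
E
```

```text
[0.00233431 0.11118399] [ 0.53109379 -0.23719204  0.18000008] 0.049108797329608246
pawl_knob [0.1068 0.0568]
jaw_handle [0.0026 0.1039]
pawl_pivot [0.1075 0.1029]
delta cm [-0.2   0.49  9.65] turn 0.1 tool x yaw -7.8 pos [ 0.5306 -0.2379  0.1795]
```

Request:
drive_tool --deltas '[6,-0.2,0.6,3,0,6,-0.2,0.6,6,0,6,-0.2,0.6,8.5,0,6,-0.2,0.6,9.6,0,6,-0.2,0.6,9.6,0,4,-0.2,0.6,9.6,0,2,-0.2,0.6,9.6,0,1,-0.2,0.6,9.6,0,1,-0.2,0.6,9.6,0,1,-0.2,0.6,9.6,0]'

```text
time: 10.27
ee_pos: [0.5268, -0.2448, 0.0845]
ee_rot: [0.0, 0.998, -0.069, 0.001]
force: [0.3, -0.5, 0.4]
gripper_width: 0.0289
finger_force: 0.0
```

Request:
drive_tool --deltas '[1,0,0,0,0,1,0,0,0,0,1,0,-1,0,0,1,0,-3,0,0,1,0,-5,0,0,1,0,-7,0,0,1,0,-9,0,0,1,0,-11,0,0,1,0,-13,0,0,1,0,-14.8,0,0]'

```text
time: 11.1
ee_pos: [0.5469, -0.0977, 0.084]
ee_rot: [0.001, 0.998, -0.069, 0.001]
force: [-0.1, -5.3, 2.7]
gripper_width: 0.0174
finger_force: 30.0
```

Request:
drive_tool --deltas '[1,0,0,0,0,1,0,0,0,0,5,0,0,0,0,5,0,0,0,0,5,0,0,-2,0,5,0,0,-5,0,6,0,2,-8,0,7,0,6,-11,0,7,0,10,-13,0,7,0,14,-14,0]'

```text
time: 11.93
ee_pos: [0.5287, -0.2286, 0.2228]
ee_rot: [0.0, 0.998, -0.069, 0.001]
force: [1.0, -0.1, 0.3]
gripper_width: 0.0686
finger_force: 0.0
```

```bash
python3 - <<'E'
from h import *
print(sensors.state()['time']);camera('wrist');camera('wrist');save('wrist','w5.png')
print(inC(tool()[0]),tool()[0],sensors.state()['gripper_width'])
for n,z in(('pawl_knob',.093),('jaw_handle',.075),('pawl_pivot',.036),('odd_mid',.032),('leg1_mid',.032),('clamp_wall',.012)):
    print(n,[(inC(at_z('wrist',x['position'],z)).round(4).tolist(),round(x['score'],2)) for x in models.landmark_of('wrist',n)])
E
```

```text
11.9333
[-0.00218894  0.11556594] [ 0.52721574 -0.23222999  0.22121963] 0.06974152789119265
pawl_knob [([0.1035, 0.2156], 0.79), ([0.1, 0.2384], 0.69)]
jaw_handle [([-0.0019, 0.2622], 0.73)]
pawl_pivot [([0.1024, 0.2647], 0.84)]
odd_mid [([-0.0165, 0.0839], 0.77), ([0.1092, 0.2425], 0.62)]
leg1_mid []
clamp_wall [([0.0022, 0.0175], 0.56), ([-0.0014, 0.1538], 0.2)]
```

View pics/w5.png

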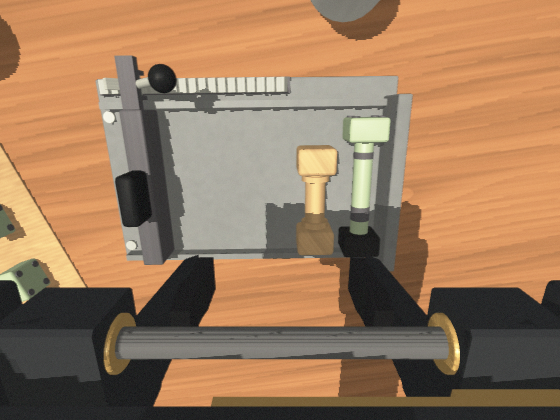

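The jaw is back (handle at y≈0.262) and the ball sits on its wall side, so the pawl is up. The odd piece is at (316,200) and the leg at (361,185). I now measure both exactly by colour.

```bash
cat >> h.py <<'E'
def sil(cam,name,near,z,tol=.05):
    "silhouettes near a world point: ground centre of min-area rect, long-axis yaw"
    out=[]
    for r in models.silhouettes(cam,name):
        ys,xs=np.nonzero(r['pixels'])
        if len(xs)<30: continue
        P=np.float32([at_z(cam,(x,y),z)[:2] for x,y in zip(xs,ys)])
        (c,(a,b),t)=cv2.minAreaRect(P); t=t if a>b else t+90
        if near is None or np.hypot(*(np.array(c)-np.array(near)[:2]))<tol: out.append((np.array(c),round((t+90)%180-90,1),round(max(a,b),3),round(min(a,b),3),round(r['score'],2)))
    return out
E
python3 - <<'E'
from h import *
camera('wrist');print(inC(tool()[0]),tool()[0])
for n in('odd_mid','leg2_mid'):
  for o in sil('wrist',n,None,.036): print(n,inC(o[0]).round(4),o)
E
```

```text
[-0.00169537  0.12270668] [ 0.52868608 -0.22522485  0.21982377]Traceback (most recent call last):
  File "<stdin>", line 4, in <module>
  File "h.py", line 45, in sil
    P=np.float32([at_z(cam,(x,y),z)[:2] for x,y in zip(xs,ys)])
                  ~~~~^^^^^^^^^^^^^
  File "h.py", line 7, in at_z
    o,d=ray(cam,px); return o+d*(z-o[2])/d[2]
        ~~~^^^^^^^^
  File "h.py", line 4, in ray
    m=camera_model(cam); d=np.array([(px[0]-m['cx'])/m['fx'],(px[1]-m['cy'])/m['fy'],1.])
ValueError: time passes only in moves, steps and waits
```

```bash
sed -i "s/        P=np.float32(\[at_z.*/        o,_=ray(cam,(0,0));m=camera_model(cam);D=np.stack([(xs-m['cx'])\/m['fx'],(ys-m['cy'])\/m['fy'],np.ones(len(xs))],1)@np.array(m['R']);P=np.float32((o+D*((z-o[2])\/D[:,2])[:,None])[:,:2])/" h.py
python3 - <<'E'
from h import *
camera('wrist');print(inC(tool()[0]),tool()[0])
for n in('odd_mid','leg2_mid'):
  for o in sil('wrist',n,None,.036): print(n,inC(o[0]).round(4),o)
E
```

```text
[-0.00155314  0.12221024] [ 0.52875873 -0.22573613  0.22008541]
odd_mid [-0.0166  0.0716] (array([ 0.50686735, -0.27383846]), -7.1, 0.125, 0.045, 0.72)
odd_mid [0.0159 0.134 ] (array([ 0.54771489, -0.21645281]), 79.5, 0.324, 0.223, 0.41)
leg2_mid [-0.0366  0.4239] (array([0.53551745, 0.07787494]), -23.3, 0.049, 0.024, 0.72)
```

```bash
python3 - <<'E'
from h import *
im=rectify('wrist',.042,.70,-.01,.42,.33)  # z of pipe tops
h=cv2.cvtColor(im,cv2.COLOR_RGB2HSV)
def rep(n,mask):
    mask=cv2.morphologyEx(mask.astype(np.uint8),cv2.MORPH_OPEN,np.ones((3,3)))
    # scan along clamp x: extent in clamp y
    ys,xs=np.nonzero(mask);P=np.stack([.70-ys/1000,-.01-xs/1000],1);a=C[2]
    Q=(P-np.array(C[:2]))@np.array([[np.cos(a),-np.sin(a)],[np.sin(a),np.cos(a)]])
    Q=Q[(abs(Q[:,0])<.085)&(Q[:,1]>-.0)&(Q[:,1]<.16)]
    for x in np.arange(-.08,.081,.01):
        s=Q[abs(Q[:,0]-x)<.004]
        if len(s)>15: print(n,round(x,3),np.percentile(s[:,1],[2,98]).round(4))
rep('green',(h[...,0]>30)&(h[...,0]<75)&(h[...,1]>40)&(h[...,2]>60))
rep('wood',(h[...,0]>8)&(h[...,0]<25)&(h[...,1]>70))
E
```

```text
green -0.05 [0.0149 0.0338]
green -0.04 [0.0154 0.0344]
green -0.02 [0.0157 0.0338]
green -0.01 [0.0155 0.0345]
green -0.0 [0.0153 0.0344]
green 0.01 [0.0154 0.0343]
green 0.02 [0.0154 0.0348]
green 0.03 [0.016  0.0344]
green 0.04 [0.0157 0.034 ]
green 0.05 [0.0011 0.0447]
green 0.06 [0.001  0.0471]
green 0.07 [0.0009 0.0472]
wood -0.08 [0.0084 0.1566]
wood -0.07 [0.0525 0.0918]
wood -0.06 [0.0525 0.0941]
wood -0.05 [0.0537 0.0943]
wood -0.04 [0.0586 0.0939]
wood -0.03 [0.0636 0.0872]
wood -0.02 [0.064  0.0846]
wood -0.01 [0.0638 0.0845]
wood -0.0 [0.0641 0.0845]
wood 0.01 [0.0608 0.088 ]
wood 0.02 [0.0528 0.0925]
wood 0.03 [0.0526 0.094 ]
wood 0.04 [0.0536 0.0941]
```

Request:
drive_tool --deltas '[3.6,-0.7,2,2,0,3.6,-1.4,4,4,0,3.6,-1.4,4.5,7,0,3.6,-1.4,4.5,10,0,3.6,-1.4,4.5,12,0,3.6,-1.4,4.5,12,0,3.6,-1.4,4.5,12,0,3.6,-1.4,4.5,12,0,3.6,-1.4,4.5,12,0,3.6,-1.4,4.5,12,0]'

```text
time: 13.52
ee_pos: [0.5097, -0.2696, 0.102]
ee_rot: [0.0, 0.998, -0.069, 0.001]
force: [-0.4, 0.4, -0.2]
gripper_width: 0.0359
finger_force: 0.0
```

```bash
python3 - <<'E'
from h import *
print(inC(tool()[0]));go(W(-.0155,.077,.042),-7.9)
E
```

```text
[-0.01436776  0.0761416 ]
delta cm [-0.13 -0.09  6.  ] turn 0.0 tool x yaw -7.9 pos [ 0.5097 -0.2696  0.102 ]
```

Request:
drive_tool --deltas '[3.6,-0.1,0,2,0,3.6,-0.1,0,4,0,3.6,-0.1,0,5.5,0,3.6,-0.1,0,6,0,3.6,-0.1,0,6,0,1,-0.1,0,6,0,1,-0.1,0,6,0,1,-0.1,0,6,0,1,-0.1,0,6,0,1,-0.1,0,6,0]'

```text
time: 14.35
ee_pos: [0.5082, -0.27, 0.0413]
ee_rot: [0.001, 0.998, -0.069, 0.001]
force: [-0.7, -1.4, 3.0]
gripper_width: 0.0103
finger_force: 1.6
```

Request:
drive_tool --deltas '[1,0,0,0,0,1,0,0,-2,0,1,0,0,-5,0,1,0,0,-8,0,1,0,0,-10,0,1,-0.5,4,-10,0,1,-1,8,-10,0,1,-1.5,12,-10,0,1,-1.5,16,-10,0,1,-1.5,18.7,-10,0]'

```text
time: 15.18
ee_pos: [0.4648, -0.4564, 0.1406]
ee_rot: [0.001, 0.998, -0.07, -0.0]
force: [-0.8, 0.2, 0.3]
gripper_width: 0.0099
finger_force: 0.0
```

The grip is empty (1.0 cm opening, no force), so I look.

Request:
drive_tool --deltas '[6,0,-4,-4,0,6,1,-8,-8,0,6,1.5,-12,-8,0,6,1.5,-16,-8,0,6,1.5,-20,-8,0,6,1.5,-22,-8,0,6,1.5,-22,-8,0,6,1.5,-22,-8,0,6,1.5,-22,-8,0,6,1.5,-22,-8,0]'

```text
time: 16.02
ee_pos: [0.5116, -0.2381, 0.2203]
ee_rot: [0.0, 0.998, -0.07, -0.0]
force: [0.4, 0.1, 0.4]
gripper_width: 0.06
finger_force: 0.0
```

```bash
cat >> h.py <<'E'
def view(name=None):
    im=rectify('wrist',.042,.70,.02,.45,.33);h=cv2.cvtColor(im,cv2.COLOR_RGB2HSV)
    if name: cv2.imwrite('pics/'+name,cv2.resize(im[:,:,::-1],None,fx=1.5,fy=1.5))
    for n,mask in(('green',(h[...,0]>30)&(h[...,0]<75)&(h[...,1]>40)&(h[...,2]>60)),('wood',(h[...,0]>8)&(h[...,0]<25)&(h[...,1]>70))):
        mask=cv2.morphologyEx(mask.astype(np.uint8),cv2.MORPH_OPEN,np.ones((3,3)));ys,xs=np.nonzero(mask);P=np.stack([.70-ys/1000,.02-xs/1000],1);a=C[2]
        Q=(P-np.array(C[:2]))@np.array([[np.cos(a),-np.sin(a)],[np.sin(a),np.cos(a)]])
        Q=Q[(abs(Q[:,0])<.078)&(Q[:,1]>0)&(Q[:,1]<.235)]
        for x in np.arange(-.075,.08,.015):
            s=np.sort(Q[abs(Q[:,0]-x)<.003][:,1])
            if len(s)<20: continue
            b=np.split(s,np.nonzero(np.diff(s)>.004)[0]+1)
            print(n,round(x,3),[(round(k[0],3),round(k[-1],3)) for k in b if len(k)>15])
    print('tcp',inC(tool()[0]).round(4),tool()[0].round(4),'t',sensors.state()['time'])
E
python3 - <<'E'
from h import *
view('v1.png')
E
```

```text
green -0.045 [(np.float64(0.015), np.float64(0.034))]
green -0.015 [(np.float64(0.015), np.float64(0.034))]
green 0.0 [(np.float64(0.015), np.float64(0.034))]
green 0.015 [(np.float64(0.015), np.float64(0.022)), (np.float64(0.027), np.float64(0.034))]
green 0.03 [(np.float64(0.015), np.float64(0.022)), (np.float64(0.027), np.float64(0.034))]
green 0.045 [(np.float64(0.015), np.float64(0.035))]
green 0.06 [(np.float64(0.0), np.float64(0.014)), (np.float64(0.038), np.float64(0.047))]
green 0.075 []
wood -0.075 [(np.float64(0.054), np.float64(0.094))]
wood -0.06 [(np.float64(0.054), np.float64(0.095))]
wood -0.045 [(np.float64(0.056), np.float64(0.096))]
wood -0.03 [(np.float64(0.065), np.float64(0.088))]
wood -0.015 [(np.float64(0.065), np.float64(0.086))]
wood 0.0 [(np.float64(0.065), np.float64(0.086))]
wood 0.015 [(np.float64(0.055), np.float64(0.093))]
wood 0.03 [(np.float64(0.054), np.float64(0.095))]
wood 0.045 [(np.float64(0.056), np.float64(0.095))]
tcp [-0.0169  0.1075] [ 0.5116 -0.2382  0.2202] t 16.0667
```

View pics/v1.png

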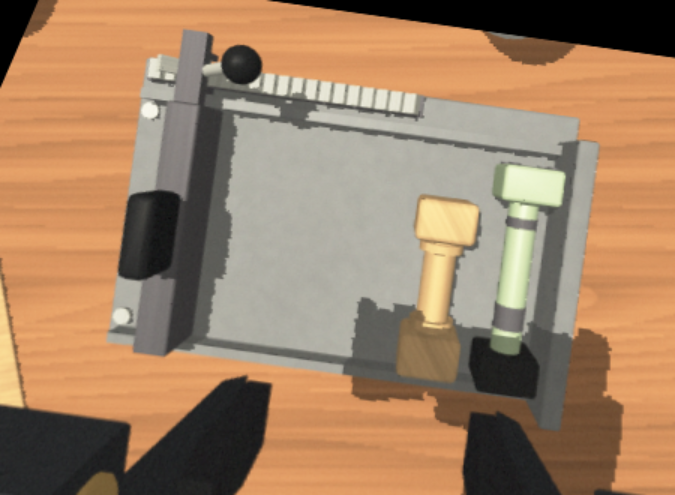

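The odd piece has not moved (centre y 0.0755). The fingers slipped off its upper curve, so I go lower and watch the force.

Request:
drive_tool --deltas '[3.6,0.1,1.5,3,0,3.6,0.1,3,6,0,3.6,0.1,3,9,0,3.6,0.1,3,12,0,3.6,0.1,3,15,0,3.6,0.1,3,17,0,3.6,0.1,3,17.8,0,3.6,0.1,3,18.3,0,3.6,0.1,3,18.3,0,3.6,0.1,3,18.3,0]'

```text
time: 16.9
ee_pos: [0.5097, -0.2671, 0.0384]
ee_rot: [0.0, 0.998, -0.069, 0.001]
force: [-0.1, 0.3, -0.3]
gripper_width: 0.0358
finger_force: 0.0
```

```bash
python3 - <<'E'
from h import *
a=save('scene','s5.png');b=save('wrist','w6.png');p=tool()[0];print(inC(p),p,sensors.state()['gripper_width'])
c=a[200:340,130:320]
cv2.imwrite('pics/c5.png',np.vstack([cv2.resize(c,(560,412)),b[220:400]])[:,:,::-1])
E
```

```text
[-0.01441863  0.07882752] [ 0.51005262 -0.26693883  0.03883084] 0.0360320097847365
```

View pics/c5.png

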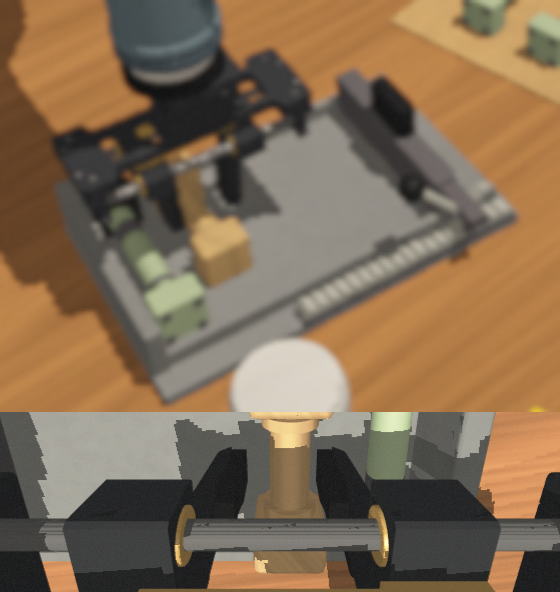

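The fingers straddle the wood, with clear floor on both sides. I close them.

Request:
drive_tool --deltas '[2,-0.1,0,0.3,0,1,-0.1,0,0.3,0,0,-0.1,0,0.3,0,0,-0.1,0,0.3,0,0,-0.1,0,0.3,0,0,-0.1,0,0.3,0,0,-0.1,0,0.3,0,0,-0.1,0,0.3,0,0,-0.1,0,0.3,0,0,-0.1,0,0.3,0]'

```text
time: 17.83
ee_pos: [0.5083, -0.2668, 0.0349]
ee_rot: [0.0, 0.998, -0.069, 0.0]
force: [-0.6, -1.8, 6.3]
gripper_width: 0.0179
finger_force: 29.0
```

Request:
drive_tool --deltas '[0,0,0,0,0,0,0,0,0,0,0,0,0,-0.3,0,0,0,0,-0.6,0,0,0,0,-1,0,0,0,0,-1.5,0,0,0,0,-2,0,0,0,0,-3,0,0,0,0,-4,0,0,0,0,-4,0]'

```text
time: 18.67
ee_pos: [0.5095, -0.2669, 0.0769]
ee_rot: [0.001, 0.998, -0.069, 0.002]
force: [0.2, -0.2, -1.3]
gripper_width: 0.0179
finger_force: 27.5
```

It is held (27 N grip, about 1.2 N of weight). I carry it past the wall to the empty table on the right.

Request:
drive_tool --deltas '[0,0,0,-3,0,0,0,0,-6,0,0,0,0,-7,0,0,0,3,-7,0,0,-0.5,6,-7,0,0,-1,9,-7,0,0,-1.5,12,-7,0,0,-1.5,15,-7,0,0,-1.5,18,-7,0,0,-1.5,19.5,-7,0]'

```text
time: 19.5
ee_pos: [0.4641, -0.4617, 0.1441]
ee_rot: [0.001, 0.997, -0.071, -0.0]
force: [-0.1, -0.8, -1.6]
gripper_width: 0.0182
finger_force: 27.5
```

Request:
drive_tool --deltas '[0,0,0,0,0,0,0,0,3,0,0,0,0,6,0,0,0,0,9,0,0,0,0,10.5,0,0,0,0,11.5,0,0,0,0,12,0,0,0,0,12,0,0,0,0,12,0,0,0,0,12,0]'

```text
time: 20.33
ee_pos: [0.4673, -0.4581, 0.026]
ee_rot: [0.001, 0.998, -0.069, 0.001]
force: [0.7, 0.5, -1.7]
gripper_width: 0.018
finger_force: 27.5
```

Request:
drive_tool --deltas '[0,0,0,0.3,0,0,0,0,0.4,0,0,0,0,0.4,0,2.5,0,0,0.4,0,3.5,0,0,0.4,0,3.5,0,0,0.4,0,4,0,0,-2,0,4,0,0,-6,0,4,0,0,-10,0,4,0,0,-14,0]'

```text
time: 21.17
ee_pos: [0.466, -0.457, 0.1657]
ee_rot: [-0.0, 0.998, -0.069, -0.0]
force: [-0.3, -1.0, 0.7]
gripper_width: 0.0399
finger_force: 0.0
```

```bash
python3 - <<'E'
from h import *
camera('top');p=tool()[0];print(inC(p),p,sensors.state()['gripper_width'],sensors.state()['joint_pos'].round(2))
for o in sil('top','leg2_mid',None,.025): print(o)
for o in sil('top','odd_mid',None,.025): print('odd',o,inC(o[0]))
E
```

```text
[-0.02777483 -0.11845547] [ 0.46970771 -0.46051376  0.17487165] 0.040125417715742795 [ 0.71  0.61 -0.    1.58  0.    0.94 -1.  ]
(array([0.18856435, 0.28486365]), 37.9, 0.153, 0.047, 0.86)
(array([0.52426863, 0.17378762]), -82.6, 0.153, 0.042, 0.85)
(array([ 0.832277  , -0.14229575]), -82.7, 0.156, 0.053, 0.75)
odd (array([ 0.46336904, -0.45497885]), -7.2, 0.119, 0.05, 0.67) [-0.03481408 -0.1138443 ]
odd (array([ 0.72866285, -0.33693099]), -43.6, 0.112, 0.082, 0.44) [0.21173691 0.03954641]
```

Request:
drive_tool --deltas '[5,-0.2,-3,-3,-7,5,-0.5,-7,-6,-14,5,-0.8,-11,-7.5,-21,5,-1,-15,-7.5,-28,5,-1.3,-19,-7.5,-35,5,-1.5,-23,-7.5,-42,5,-1.8,-27,-7.5,-49,5,-2,-31,-7.5,-56,5,-2.3,-35,-7.5,-63,5,-2.5,-39,-7.5,-70]'

```text
time: 22.15
ee_pos: [0.4941, -0.0653, 0.2383]
ee_rot: [-0.001, 0.855, 0.519, -0.001]
force: [0.0, -0.0, 0.0]
gripper_width: 0.05
finger_force: 0.0
```

```bash
python3 - <<'E'
from h import *
go([.52,.15,.25],97.4)
E
```

```text
delta cm [20.28 -7.66 -1.16] turn -34.9 tool x yaw 62.5 pos [ 0.4941 -0.0653  0.2383]
```

Request:
drive_tool --deltas '[5,2.5,-1,-0.5,-7,5,5.5,-2,-1,-14,5,9,-3.5,-1.2,-21,5,12.5,-5,-1.2,-28,5,16,-6,-1.2,-35,5,19,-7,-1.2,-35,5,20.3,-7.7,-1.2,-35,5,20.3,-7.7,-1.2,-35,5,20.3,-7.7,-1.2,-35,5,20.3,-7.7,-1.2,-35]'

```text
time: 22.98
ee_pos: [0.5218, 0.1463, 0.2504]
ee_rot: [-0.0, 0.662, 0.749, -0.001]
force: [-0.2, -0.6, -0.4]
gripper_width: 0.0496
finger_force: 0.0
```

```bash
python3 - <<'E'
from h import *
save('wrist','w7.png');p,R=tool();print(p.round(4))
for o in sil('wrist','leg2_mid',None,.025): print(o)
for x in models.landmark_of('wrist','leg2_mid'): print(at_z('wrist',x['position'],.03).round(4),round(x['score'],2),x['position'])
E
```

```text
[0.522  0.1459 0.2507]
(array([0.52823597, 0.1694153 ]), -82.2, 0.156, 0.04, 0.94)
(array([0.23840433, 0.29808614]), 15.8, 0.053, 0.01, 0.71)
[0.5277 0.1733 0.03  ] 0.78 [287.4, 158.8]
```

View pics/w7.png

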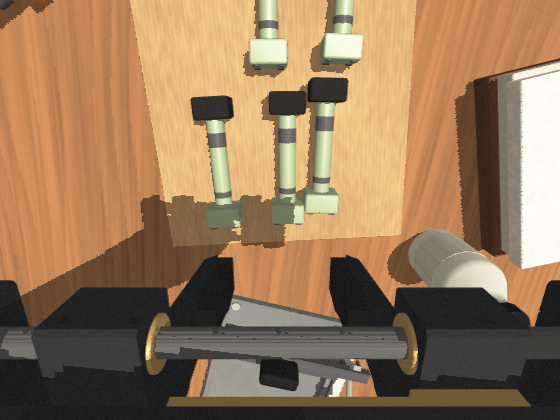

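The wrist view shows C at (219,160) standing free, B at (288,158), and A at (323,146), which now lies close beside B, so it was knocked. Two more lie behind at (268,40) and (343,40). The free ones are C and the two behind, and I start with C.

```bash
cat >> h.py <<'E'
def board(name,x0=.68,y0=.47,w=.42,h=.32,cam='wrist'):
    im=rectify(cam,.03,x0,y0,w,h)
    cv2.imwrite('pics/'+name,cv2.resize(im[:,:,::-1],None,fx=1.7,fy=1.7)); hv=cv2.cvtColor(im,cv2.COLOR_RGB2HSV)
    m=((hv[...,0]>32)&(hv[...,0]<80)&(hv[...,1]>35)&(hv[...,2]>50)|(hv[...,2]<40)).astype(np.uint8)
    m=cv2.morphologyEx(cv2.morphologyEx(m,cv2.MORPH_CLOSE,np.ones((7,7))),cv2.MORPH_OPEN,np.ones((5,5)))
    for c in cv2.findContours(m,cv2.RETR_EXTERNAL,cv2.CHAIN_APPROX_NONE)[0]:
        if cv2.contourArea(c)<2000: continue
        (a,b),(p,q),t=cv2.minAreaRect(c); P=cv2.boxPoints(((a,b),(p,q),t)); e=P[1]-P[0] if np.hypot(*(P[1]-P[0]))>np.hypot(*(P[2]-P[1])) else P[2]-P[1]
        print('centre',round(x0-b/1000,4),round(y0-a/1000,4),'size',round(p),round(q),'pipe yaw',round(np.degrees(np.arctan2(-e[0],-e[1]))%180,1))
E
python3 - <<'E'
from h import *
board('b1.png')
for n,(a,b) in {'C':((213,108),(223,214)),'B':((287,104),(287,210)),'A':((328,90),(321,200))}.items():
    p,q=at_z('wrist',a,.036),at_z('wrist',b,.036);d=p-q;print(n,((p+q)/2).round(4),np.linalg.norm(d).round(3),np.degrees(np.arctan2(d[1],d[0])).round(1))
E
```

```text
centre 0.4585 0.128 size 43 100 pipe yaw 90.0
centre 0.5457 0.1504 size 84 108 pipe yaw 105.3
centre 0.5205 0.389 size 319 162 pipe yaw 0.0
C [0.4492 0.1591 0.036 ] 0.122 98.8
B [0.5272 0.1733 0.036 ] 0.121 97.3
A [0.5676 0.1917 0.036 ] 0.123 95.7
```

```bash
python3 - <<'E'
from h import *
go([.448,.159,.027],98)
E
```

```text
delta cm [ 2.16 -7.21 22.42] turn -1.0 tool x yaw 97.0 pos [0.5222 0.1465 0.2512]
```

Request:
drive_tool --deltas '[5,1,-3,2,-1,5,2.1,-6,5,-1,5,2.1,-7.2,9,-1,5,2.1,-7.2,12,-1,5,2.1,-7.2,15,-1,5,2.1,-7.2,18,-1,5,2.1,-7.2,20,-1,5,2.1,-7.2,21.5,-1,5,2.1,-7.2,22.2,-1,5,2.1,-7.2,22.4,-1]'

```text
time: 24.02
ee_pos: [0.4477, 0.1592, 0.0265]
ee_rot: [-0.0, 0.656, 0.755, -0.001]
force: [0.2, 0.7, -0.6]
gripper_width: 0.0504
finger_force: 0.0
```

Request:
drive_tool --deltas '[5,0,0,0,0,3,0,0,0,0,1.5,0,0,0,0,0,0,0,0,0,0,0,0,0,0,0,0,0,0,0,0,0,0,0,0,0,0,0,0,0,0,0,0,0,0,0,0,0,0,0]'

```text
time: 24.85
ee_pos: [0.4478, 0.1598, 0.028]
ee_rot: [0.0, 0.655, 0.755, -0.0]
force: [-3.0, -1.7, 11.8]
gripper_width: 0.0122
finger_force: 25.3
```

```bash
python3 - <<'E'
from h import *
p=tool()[0];s=sensors.state();print(p,s['gripper_width'],s['finger_force'],s['force'],s['joint_pos'].round(2))
E
```

```text
[0.44777815 0.15984843 0.02799476] 0.012240739872292926 25.26625245809555 [-3.01973147 -1.66647258 11.83370973] [-0.1   0.65 -0.42  2.09  0.52  0.51 -0.77]
```

The opening of 12 mm on a 20 mm pipe and the upward force of 12 N show that I am gripping too high. I open and feel lower.

Request:
drive_tool --deltas '[3,0,0,0,0,5,0,0,0,0,5,0,0,0,0,5,0,0,0.2,0,5,0,0,0.3,0,5,0,0,0.4,0,5,0,0,0.5,0,5,0,0,0.6,0,5,0,0,0.6,0,5,0,0,0.6,0]'

```text
time: 25.68
ee_pos: [0.448, 0.1599, 0.0213]
ee_rot: [-0.0, 0.655, 0.755, -0.0]
force: [-0.1, 0.5, -0.1]
gripper_width: 0.0502
finger_force: 0.0
```

```bash
python3 - <<'E'
from h import *
save('wrist','w8.png');p=tool()[0];s=sensors.state();print(p,s['gripper_width'],s['force'])
E
```

```text
[0.44810199 0.15991477 0.02138352] 0.049864058997379834 [0.73962669 0.23693057 0.18924739]
```

View pics/w8.png

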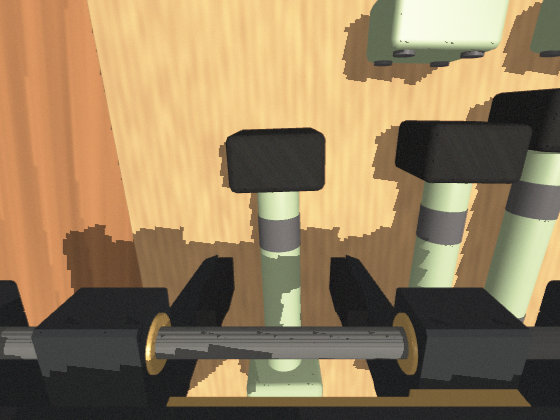

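There is no contact, and the pipe is centred between the fingers, so I close here.

Request:
drive_tool --deltas '[3,0,0,0.1,0,1.5,0,0,0.2,0,0,0,0,0.2,0,0,0,0,0.2,0,0,0,0,0.2,0,0,0,0,0.2,0,0,0,0,0.2,0,0,0,0,0.2,0,0,0,0,0.2,0,0,0,0,0.2,0]'

```text
time: 26.57
ee_pos: [0.448, 0.1599, 0.0194]
ee_rot: [-0.0, 0.655, 0.755, -0.0]
force: [0.0, 0.2, 0.1]
gripper_width: 0.0192
finger_force: 29.9
```

Request:
drive_tool --deltas '[0,0,0,-1,0,0,0,0,-3,0,0,0,0,-6,0,0,0,0,-9,0,0,0,0,-12,0,0,0,0,-14,0,0,0,0,-14,0,0,0,0,-14,0,0,0,0,-14,0,0,0,0,-14,0]'

```text
time: 27.4
ee_pos: [0.447, 0.1593, 0.1581]
ee_rot: [-0.001, 0.655, 0.755, -0.001]
force: [-0.3, 0.2, -2.7]
gripper_width: 0.0187
finger_force: 29.9
```

```bash
cat >> h.py <<'E'
def hand(z=None):
    "far block of the held leg -> leg-centre offset along tool x (m)"
    im=camera('wrist');p,R=tool();m=camera_model('wrist')
    for r in models.silhouettes('wrist','leg2_mid'):
        b=r['box']; top=b[1]-b[3]/2
        X=at_z('wrist',(b[0],top),p[2]+.02); l=R.T@(X-p); print('far top edge in tool',l.round(4),'=> centre offset',round(l[0]-.075,4),'score',round(r['score'],2),'box',np.round(b))
E
python3 - <<'E'
from h import *
hand();s=sensors.state();print(s['gripper_width'],s['force'],s['joint_pos'].round(2));go(W(0,.066,.16),172.1)
E
```

```text
far top edge in tool [ 0.0793  0.0374 -0.0201] => centre offset 0.0043 score 0.92 box [374. 198.  68. 168.]
far top edge in tool [ 0.1174 -0.0949 -0.0198] => centre offset 0.0424 score 0.53 box [5. 4. 8. 7.]
0.018941429294972587 [-1.21144025  0.48726003 -2.40497304] [ 0.05  0.42 -0.59  2.03  0.33  0.78 -0.59]
delta cm [-44.75   1.23  -0.17] turn -74.0 tool x yaw 98.1 pos [0.4472 0.1596 0.1582]
```

```bash
python3 - <<'E'
from h import *
p,R=tool();im=save('wrist','w9.png')
hv=cv2.cvtColor(im,cv2.COLOR_RGB2HSV)[80:260,200:360];
col=im[100:260,276].astype(int);print([ (100+i,tuple(c)) for i,c in enumerate(col) if i%6==0])
for r in (118,124,130,190): print(r,(R.T@(at_z('wrist',(276,r),p[2]+.02)-p)).round(4))
E
```

```text
[(100, (np.int64(249), np.int64(217), np.int64(149))), (106, (np.int64(248), np.int64(217), np.int64(149))), (112, (np.int64(249), np.int64(219), np.int64(150))), (118, (np.int64(249), np.int64(218), np.int64(150))), (124, (np.int64(247), np.int64(214), np.int64(144))), (130, (np.int64(36), np.int64(35), np.int64(33))), (136, (np.int64(52), np.int64(53), np.int64(49))), (142, (np.int64(52), np.int64(52), np.int64(47))), (148, (np.int64(63), np.int64(60), np.int64(58))), (154, (np.int64(61), np.int64(57), np.int64(53))), (160, (np.int64(56), np.int64(54), np.int64(51))), (166, (np.int64(58), np.int64(56), np.int64(54))), (172, (np.int64(59), np.int64(57), np.int64(53))), (178, (np.int64(56), np.int64(55), np.int64(53))), (184, (np.int64(58), np.int64(58), np.int64(53))), (190, (np.int64(49), np.int64(48), np.int64(47))), (196, (np.int64(231), np.int64(240), np.int64(202))), (202, (np.int64(229), np.int64(239), np.int64(198))), (208, (np.int64(227), np.int64(238), np.int64(197))), (214, (np.int64(228), np.int64(239), np.int64(196))), (220, (np.int64(229), np.int64(240), np.int64(199))), (226, (np.int64(122), np.int64(120), np.int64(118))), (232, (np.int64(124), np.int64(120), np.int64(120))), (238, (np.int64(125), np.int64(118), np.int64(117))), (244, (np.int64(122), np.int64(118), np.int64(115))), (250, (np.int64(65), np.int64(66), np.int64(66))), (256, (np.int64(124), np.int64(135), np.int64(107)))]
118 [ 0.0779 -0.0004 -0.02  ]
124 [ 0.0757 -0.0004 -0.02  ]
130 [ 0.0734 -0.0004 -0.02  ]
190 [ 0.0492 -0.0006 -0.02  ]
```

Request:
drive_tool --deltas '[0,-3,0.1,0,-7,0,-7,0.2,0,-14,0,-11,0.3,0,-21,0,-15,0.4,0,-28,0,-19,0.5,0,-35,0,-23,0.6,0,-42,0,-27,0.8,0,-49,0,-31,0.9,0,-56,0,-35,1,0,-63,0,-38,1.1,0,-70]'

```text
time: 28.38
ee_pos: [0.512, -0.2176, 0.1586]
ee_rot: [-0.001, 0.119, 0.993, -0.0]
force: [1.1, 0.2, -1.5]
gripper_width: 0.0192
finger_force: 29.9
```

```bash
python3 - <<'E'
from h import *
camera('wrist');camera('wrist');go(W(0,.066,.0335),172.1);s=sensors.state();print(s['gripper_width'],s['force'])
E
```

```text
delta cm [-2.49 -5.36 12.45] turn -6.4 tool x yaw 165.7 pos [ 0.5118 -0.2232  0.1579]
0.019316941676873946 [-0.52208525  0.01738025 -2.83469364]
```

Request:
drive_tool --deltas '[0,-1,-2,1,-6.4,0,-2,-4,3,-6.4,0,-2.5,-5,5,-6.4,0,-2.5,-5,6.5,-6.4,0,-2.5,-5,6.5,-6.4,0,-2.5,-5,6.5,-6.4,0,-2.5,-5,6.5,-6.4,0,-2.5,-5,6.5,-6.4,0,-2.5,-5,6.5,-6.4,0,-2.5,-5,6.5,-6.4]'

```text
time: 29.32
ee_pos: [0.5253, -0.2691, 0.0953]
ee_rot: [0.001, 0.065, 0.998, -0.0]
force: [-1.1, -0.0, -2.4]
gripper_width: 0.019
finger_force: 29.9
```

```bash
python3 - <<'E'
from h import *
go(W(0,.070,.0335),172.1);s=sensors.state();print(inC(tool()[0]),s['gripper_width'],s['force'])
E
```

```text
delta cm [ 0.11 -0.87  6.18] turn 0.4 tool x yaw 172.5 pos [ 0.5253 -0.2691  0.0953]
[0.00094702 0.07878855] 0.01904153074577568 [-1.06166037 -0.00963444 -2.44895598]
```

Request:
drive_tool --deltas '[0,0.1,-0.8,0,0.4,0,0.1,-0.8,1,0.4,0,0.1,-0.8,2.5,0.4,0,0.1,-0.8,4,0.4,0,0.1,-0.8,5,0.4,0,0.1,-0.8,5.8,0.4,0,0.1,-0.8,6.1,0.4,0,0.1,-0.8,6.2,0.4,0,0.1,-0.8,6.2,0.4,0,0.1,-0.8,6.2,0.4]'

```text
time: 30.15
ee_pos: [0.5232, -0.2771, 0.0328]
ee_rot: [0.0, 0.069, 0.998, -0.0]
force: [0.6, 0.3, -2.3]
gripper_width: 0.019
finger_force: 29.9
```

```bash
python3 - <<'E'
from h import *
s=sensors.state();print(inC(tool()[0]),s['ee_pos'],s['gripper_width'],s['force'])
E
```

```text
[3.72708373e-05 7.05683447e-02] [ 0.52323615 -0.27710651  0.03284671] 0.018997327273424028 [ 0.55858953  0.25875321 -2.31827272]
```

Placed exactly above the floor. I lower by 2 mm, release to 3 cm and rise.

Request:
drive_tool --deltas '[0,0,0,0.2,0,0,0,0,0.2,0,2.5,0,0,0.2,0,3,0,0,0.2,0,3,0,0,0.2,0,3,0,0,-1,0,3,0,0,-4,0,3,0,0,-8,0,3,0,0,-12,0,3,0,0,-15,0]'

```text
time: 30.98
ee_pos: [0.5237, -0.2769, 0.1866]
ee_rot: [0.001, 0.069, 0.998, -0.0]
force: [0.8, -0.5, 0.5]
gripper_width: 0.0298
finger_force: 0.0
```

```bash
python3 - <<'E'
from h import *
camera('wrist');camera('wrist');view('v2.png')
camera('top')
go([.55,.30,.25],97)
for o in sil('top','leg2_mid',None,.025): print(o)
for x in models.landmark_of('top','leg2_mid'): print(at_z('top',x['position'],.022).round(4),round(x['score'],2))
E
```

```text
green -0.045 [(np.float64(0.015), np.float64(0.034)), (np.float64(0.061), np.float64(0.067)), (np.float64(0.072), np.float64(0.079))]
green -0.015 [(np.float64(0.015), np.float64(0.02)), (np.float64(0.029), np.float64(0.034)), (np.float64(0.061), np.float64(0.067)), (np.float64(0.077), np.float64(0.08))]
green 0.0 [(np.float64(0.015), np.float64(0.02)), (np.float64(0.029), np.float64(0.034)), (np.float64(0.062), np.float64(0.068)), (np.float64(0.077), np.float64(0.08))]
green 0.015 [(np.float64(0.015), np.float64(0.021)), (np.float64(0.029), np.float64(0.034)), (np.float64(0.062), np.float64(0.069)), (np.float64(0.078), np.float64(0.081))]
green 0.03 [(np.float64(0.063), np.float64(0.069))]
green 0.045 [(np.float64(0.004), np.float64(0.045)), (np.float64(0.054), np.float64(0.069)), (np.float64(0.079), np.float64(0.09))]
green 0.06 [(np.float64(0.041), np.float64(0.044))]
tcp [0.0014 0.0702] [ 0.5245 -0.2776  0.1859] t 31.1333
delta cm [ 5.29 57.55 -6.7 ] turn 75.1 tool x yaw 172.1 pos [ 0.5231 -0.2774  0.1838]
(array([ 0.82967031, -0.14107135]), -83.7, 0.152, 0.05, 0.9)
(array([0.5253548 , 0.17334358]), -82.9, 0.154, 0.045, 0.8)
(array([0.18803948, 0.28566173]), 37.6, 0.153, 0.05, 0.8)
(array([ 0.48420596, -0.32916105]), -17.4, 0.102, 0.051, 0.66)
[0.5294 0.1695 0.022 ] 0.76
[0.19   0.2894 0.022 ] 0.67
[ 0.8285 -0.1477  0.022 ] 0.64
```

View pics/v2.png

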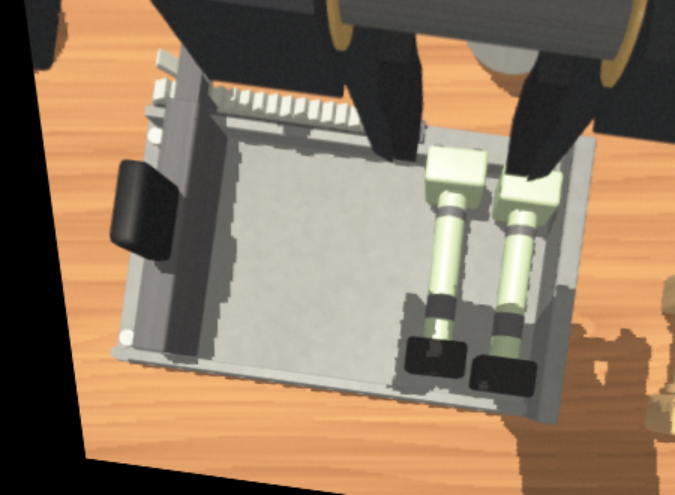

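The second leg lies straight at y=0.071, clear of leg 1. Next I fetch the free legs at the far side of the cardboard.

Request:
drive_tool --deltas '[4,0,2,-3,5,4,0.5,6,-4,12,4,1,10,-4,19,4,1.5,14,-4,26,4,2,18,-4,33,4,2.5,22,-4,40,4,3,26,-4,47,4,4,30,-4,54,4,5,34,-4,61,4,5.5,38,-4,68]'

```text
time: 32.12
ee_pos: [0.5189, 0.101, 0.221]
ee_rot: [-0.001, 0.609, 0.793, -0.001]
force: [0.9, -0.1, 0.1]
gripper_width: 0.0404
finger_force: 0.0
```

```bash
python3 - <<'E'
from h import *
go([.52,.32,.22],97)
E
```

```text
delta cm [21.13  5.76  0.09] turn 7.9 tool x yaw 104.9 pos [0.5189 0.101  0.221 ]
```

Request:
drive_tool --deltas '[5,3,1,0,7,5,7,2,0,7.9,5,11,3,0,7.9,5,15,4,0,7.9,5,18,5,0,7.9,5,20,5.5,0,7.9,5,21.1,5.8,0,7.9,5,21.1,5.8,0,7.9,5,21.1,5.8,0,7.9,5,21.1,5.8,0,7.9]'

```text
time: 32.95
ee_pos: [0.5217, 0.3159, 0.2217]
ee_rot: [0.0, 0.661, 0.75, -0.001]
force: [0.4, -0.4, -0.5]
gripper_width: 0.05
finger_force: 0.0
```

```bash
python3 - <<'E'
from h import *
save('wrist','w10.png');p,R=tool();print(p.round(4))
for o in sil('wrist','leg2_mid',None,.025): print(o)
for x in models.landmark_of('wrist','leg2_mid'): print(at_z('wrist',x['position'],.022).round(4),round(x['score'],2),x['position'])
E
```

```text
[0.5218 0.3158 0.2219]
(array([0.52344954, 0.19056815]), -82.5, 0.13, 0.043, 0.72)
(array([0.23659131, 0.32388252]), 22.2, 0.069, 0.046, 0.56)
[0.5267 0.1707 0.022 ] 0.81 [269.4, 296.3]
```

View pics/w10.png

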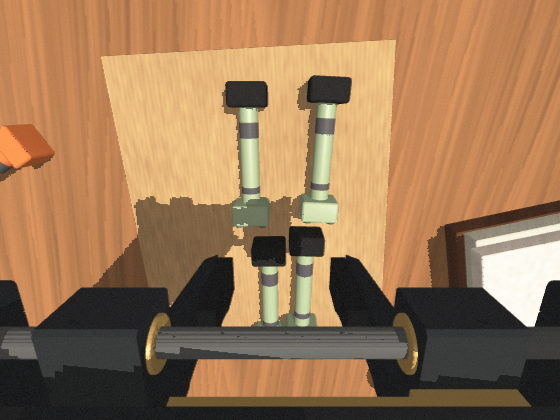

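E is at black (246,92) and green (251,210), and D at black (330,88) and green (320,208), both standing free. All 14 viewings are now used, so from here I go by numbers.

```bash
python3 - <<'E'
from h import *
for n,(a,b) in {'E':((246,92),(251,210)),'D':((330,88),(320,206))}.items():
    p,q=at_z('wrist',a,.036),at_z('wrist',b,.036);d=p-q;y=np.degrees(np.arctan2(d[1],d[0]));c=(p+q)/2;print(n,c.round(4),np.linalg.norm(d).round(3),y.round(1));go([c[0],c[1],.0195],y)
E
```

```text
E [0.4849 0.3479 0.036 ] 0.123 97.8
delta cm [ 3.62 -3.26 20.28] turn -0.6 tool x yaw 97.2 pos [0.5218 0.3163 0.2223]
D [0.5636 0.3621 0.036 ] 0.122 94.8
delta cm [ 4.04  4.71 20.28] turn 2.4 tool x yaw 97.2 pos [0.5218 0.3163 0.2223]
```

Request:
drive_tool --deltas '[5,1.5,-1.5,2,-0.6,5,3,-3,5,-0.6,5,3.6,-3.2,8,-0.6,5,3.6,-3.2,11,-0.6,5,3.6,-3.2,14,-0.6,5,3.6,-3.2,17,-0.6,5,3.6,-3.2,19,-0.6,5,3.6,-3.2,20,-0.6,5,3.6,-3.2,20.2,-0.6,5,3.6,-3.2,20.2,-0.6]'

```text
time: 33.93
ee_pos: [0.4852, 0.3496, 0.0207]
ee_rot: [0.0, 0.657, 0.754, -0.0]
force: [-0.0, -0.2, -0.7]
gripper_width: 0.0499
finger_force: 0.0
```

Request:
drive_tool --deltas '[5,0,0,0,0,3,0,0,0,0,1.5,0,0,0,0,0,0,0,0,0,0,0,0,0,0,0,0,0,0,0,0,0,0,0,0,0,0,0,0,0,0,0,0,0,0,0,0,0,0,0]'

```text
time: 34.77
ee_pos: [0.4847, 0.35, 0.0207]
ee_rot: [0.0, 0.656, 0.754, -0.0]
force: [-2.4, -1.6, 5.7]
gripper_width: 0.0187
finger_force: 30.0
```

Request:
drive_tool --deltas '[3.5,0,0,0,0,3.5,0,0,0.1,0,3.5,0,0,0.2,0,3.5,0,0,0.2,0,1.5,0,0,0.2,0,0,0,0,0.2,0,0,0,0,0.2,0,0,0,0,0.2,0,0,0,0,0.2,0,0,0,0,0.2,0]'

```text
time: 35.6
ee_pos: [0.4848, 0.3499, 0.0183]
ee_rot: [-0.0, 0.656, 0.754, -0.0]
force: [0.1, 0.4, -1.5]
gripper_width: 0.0187
finger_force: 30.0
```

Request:
drive_tool --deltas '[0,0,0,0,0,0,0,0,-1,0,0,0,0,-3,0,0,0,0,-6,0,0,0,0,-9,0,0,0,0,-12,0,0,0,0,-14,0,0,0,0,-14,0,0,0,0,-14,0,0,0,0,-14,0]'

```text
time: 36.43
ee_pos: [0.4842, 0.3491, 0.1574]
ee_rot: [-0.0, 0.656, 0.754, -0.001]
force: [0.5, -0.2, -1.8]
gripper_width: 0.0192
finger_force: 30.0
```

```bash
cat >> h.py <<'E'
def held():
    "black/bright far block of the held leg: scan column at pipe for its far/near top edges -> offset"
    im=camera('wrist').astype(int);p,R=tool()
    g=im[90:215,265:290].mean((1,2)); d=np.diff(g); 
    for i in np.argsort(-abs(d))[:5]: print('edge row',91+i,round(d[i]),'tool x',(R.T@(at_z('wrist',(277,91+i),p[2]+.02)-p))[0].round(4))
    s=sensors.state();print(s['gripper_width'],s['finger_force'],s['force'].round(1),s['time'])
E
python3 - <<'E'
from h import *
held();go(W(0,.115,.16),172.1)
E
```

```text
edge row 202 125 tool x 0.044
edge row 136 -111 tool x 0.071
edge row 135 -34 tool x 0.0714
edge row 201 30 tool x 0.0444
edge row 137 -17 tool x 0.0707
0.019162315890071994 29.98506098985672 [ 0.   0.3 -2.6] 36.4833
delta cm [-58.27  -3.58  -0.21] turn -74.1 tool x yaw 98.0 pos [0.484  0.349  0.1569]
```

Request:
drive_tool --deltas '[0,-3,-0.2,0,-5,0,-7,-0.4,0,-12,0,-11,-0.7,0,-19,0,-15,-0.9,0,-26,0,-19,-1.2,0,-33,0,-23,-1.4,0,-40,0,-27,-1.7,0,-47,0,-31,-1.9,0,-54,0,-35,-2.1,0,-61,0,-39,-2.4,0,-68]'

```text
time: 37.32
ee_pos: [0.514, -0.0404, 0.1571]
ee_rot: [-0.001, 0.121, 0.993, 0.0]
force: [0.3, -0.8, -3.0]
gripper_width: 0.0189
finger_force: 30.0
```

```bash
python3 - <<'E'
from h import *
go(W(-.003,.115,.09),172.1);print(sensors.state()['gripper_width'])
E
```

```text
delta cm [ -5.83 -18.37   6.7 ] turn -6.0 tool x yaw 166.1 pos [ 0.514  -0.0404  0.1571]
0.01894298495899462
```

Request:
drive_tool --deltas '[0,-1,-3,0,-6,0,-2.5,-7,0,-6,0,-4,-11,0,-6,0,-5.5,-15,0,-6,0,-5.8,-18,0,-6,0,-5.8,-18.4,1,-6,0,-5.8,-18.4,4,-6,0,-5.8,-18.4,6.7,-6,0,-5.8,-18.4,6.7,-6,0,-5.8,-18.4,6.7,-6]'

```text
time: 38.15
ee_pos: [0.5243, -0.23, 0.0896]
ee_rot: [-0.002, 0.071, 0.997, 0.001]
force: [0.4, -0.6, -2.3]
gripper_width: 0.019
finger_force: 30.0
```

```bash
python3 - <<'E'
from h import *
camera('wrist');go(W(-.003,.115,.0315),172.1);print(sensors.state()['gripper_width'],inC(tool()[0]))
E
```

```text
delta cm [-0.1  -0.25  5.97] turn -0.3 tool x yaw 171.8 pos [ 0.5258 -0.2302  0.0912]
0.018907600146115946 [-0.00387888  0.11742656]
```

Request:
drive_tool --deltas '[0,-0.1,-0.2,1,0,0,-0.1,-0.2,2.5,0,0,-0.1,-0.2,4,0,0,-0.1,-0.2,5,0,0,-0.1,-0.2,5.7,0,0,-0.1,-0.2,5.9,0,0,-0.1,-0.2,6,0,0,-0.1,-0.2,6,0,0,-0.1,-0.2,6,0,0,-0.1,-0.2,6,0]'

```text
time: 39.03
ee_pos: [0.5271, -0.2333, 0.0319]
ee_rot: [0.0, 0.072, 0.997, -0.0]
force: [0.3, 0.6, -1.3]
gripper_width: 0.0191
finger_force: 30.0
```

Request:
drive_tool --deltas '[0,0,0,0,0,2.5,0,0,0,0,3,0,0,0,0,3,0,0,0,0,3,0,0,-1,0,3,0,0,-4,0,3,0,0,-8,0,3,0,0,-12,0,3,0,0,-15,0,3,0,0,-16,0]'

```text
time: 39.87
ee_pos: [0.5292, -0.2332, 0.1971]
ee_rot: [0.003, 0.072, 0.997, -0.001]
force: [-0.4, 0.5, 0.7]
gripper_width: 0.0303
finger_force: 0.0
```

```bash
python3 - <<'E'
from h import *
camera('wrist');camera('wrist');view();go([.54,.33,.22],97)
E
```

```text
green -0.045 [(np.float64(0.016), np.float64(0.035)), (np.float64(0.062), np.float64(0.081)), (np.float64(0.106), np.float64(0.125))]
green -0.015 [(np.float64(0.016), np.float64(0.036)), (np.float64(0.063), np.float64(0.067)), (np.float64(0.078), np.float64(0.082)), (np.float64(0.106), np.float64(0.111)), (np.float64(0.122), np.float64(0.124))]
green 0.0 [(np.float64(0.016), np.float64(0.02)), (np.float64(0.031), np.float64(0.036)), (np.float64(0.063), np.float64(0.068)), (np.float64(0.078), np.float64(0.082)), (np.float64(0.106), np.float64(0.111))]
green 0.015 [(np.float64(0.016), np.float64(0.02)), (np.float64(0.031), np.float64(0.036)), (np.float64(0.064), np.float64(0.068)), (np.float64(0.079), np.float64(0.083)), (np.float64(0.105), np.float64(0.111))]
green 0.03 [(np.float64(0.064), np.float64(0.069)), (np.float64(0.08), np.float64(0.083)), (np.float64(0.105), np.float64(0.111))]
green 0.045 [(np.float64(0.005), np.float64(0.049)), (np.float64(0.057), np.float64(0.069)), (np.float64(0.08), np.float64(0.11)), (np.float64(0.121), np.float64(0.132))]
green 0.06 [(np.float64(0.04), np.float64(0.047)), (np.float64(0.053), np.float64(0.08)), (np.float64(0.091), np.float64(0.133))]
tcp [-0.0026  0.1143] [ 0.5266 -0.2335  0.1917] t 40.0167
delta cm [ 6.77 55.95 -2.88] turn 74.7 tool x yaw 171.7 pos [ 0.5266 -0.2335  0.1917]
```

Three legs lie at y=0.026, 0.072 and 0.116. Now I fetch the fourth (D).

Request:
drive_tool --deltas '[4,0,2,-2,5,4,0.5,6,-3,12,4,1,10,-3,19,4,1.5,14,-3,26,4,2,18,-3,33,4,2.5,22,-3,40,4,3,26,-3,47,4,4,30,-3,54,4,5,34,-3,61,4,5.5,38,-3,68]'

```text
time: 40.85
ee_pos: [0.5247, 0.1473, 0.2191]
ee_rot: [-0.001, 0.615, 0.788, -0.002]
force: [0.8, -0.5, -0.3]
gripper_width: 0.0401
finger_force: 0.0
```

```bash
python3 - <<'E'
from h import *
go([.555,.32,.22],97)
E
```

```text
delta cm [16.02  7.14 -0.13] turn 7.1 tool x yaw 104.1 pos [0.5247 0.1473 0.2191]
```

Request:
drive_tool --deltas '[5,3,1.5,0,7,5,6,3,0,7,5,9,4,0,7,5,12,5.5,0,7,5,15,6.5,0,7,5,16,7.1,0,7,5,16,7.1,0,7,5,16,7.1,0,7,5,16,7.1,0,7,5,16,7.1,0,7]'

```text
time: 41.68
ee_pos: [0.5562, 0.3164, 0.2207]
ee_rot: [0.0, 0.661, 0.751, -0.001]
force: [0.0, 0.0, -0.3]
gripper_width: 0.0501
finger_force: 0.0
```

```bash
python3 - <<'E'
from h import *
camera('wrist');im=rectify('wrist',.038,.66,.48,.22,.22)
hv=cv2.cvtColor(im,cv2.COLOR_RGB2HSV)
for n,m in (('green',(hv[...,0]>30)&(hv[...,0]<80)&(hv[...,1]>35)&(hv[...,2]>60)),('black',im.max(2)<70)):
    m=cv2.morphologyEx(m.astype(np.uint8),cv2.MORPH_OPEN,np.ones((11,11)))
    k,l,s,c=cv2.connectedComponentsWithStats(m)
    for i in range(1,k): 
        if s[i,4]>250: print(n,(.66-c[i][1]/1000).round(4),(.48-c[i][0]/1000).round(4),s[i])
m=camera_model('wrist');print('proj D',proj('wrist',(.5636,.3621,.036)));p,R=tool();print(p)
E
```

```text
green 0.5671 0.3001 [ 161   73   37   40 1286]
green 0.5627 0.3524 [102  87  52  21 933]
black 0.559 0.2684 [203  83  17  38 590]
black 0.5572 0.421 [ 47  84  25  39 907]
proj D (np.float64(292.25840637024453), np.float64(147.07500365668807))
[0.55615441 0.31717485 0.2212892 ]
```

```bash
python3 - <<'E'
from h import *
go([.562,.3585,.0185],94.8)
E
```

```text
delta cm [ 4.05  1.11 20.27] turn 2.5 tool x yaw 97.3 pos [0.5562 0.3172 0.2213]
```

Request:
drive_tool --deltas '[5,2,0.5,2,2.5,5,4,1.1,5,2.5,5,4,1.1,8,2.5,5,4,1.1,11,2.5,5,4,1.1,14,2.5,5,4,1.1,17,2.5,5,4,1.1,19,2.5,5,4,1.1,20,2.5,5,4,1.1,20.2,2.5,5,4,1.1,20.3,2.5]'

```text
time: 42.62
ee_pos: [0.5619, 0.3599, 0.0189]
ee_rot: [0.0, 0.676, 0.737, 0.0]
force: [0.0, 0.4, 0.4]
gripper_width: 0.0501
finger_force: 0.0
```

Request:
drive_tool --deltas '[5,0,0,0,0,3,0,0,0,0,1.5,0,0,0,0,0,0,0,0,0,0,0,0,0,0,0,0,0,0,0,0,0,0,0,0,0,0,0,0,0,0,0,0,0,0,0,0,0,0,0]'

```text
time: 43.45
ee_pos: [0.5616, 0.3601, 0.0188]
ee_rot: [0.0, 0.676, 0.737, 0.0]
force: [-1.2, -0.7, 5.2]
gripper_width: 0.0192
finger_force: 30.0
```

Request:
drive_tool --deltas '[0,0,0,0,0,0,0,0,-1,0,0,0,0,-3,0,0,0,0,-6,0,0,0,0,-9,0,0,0,0,-12,0,0,0,0,-14,0,0,0,0,-14,0,0,0,0,-14,0,0,0,0,-14,0]'

```text
time: 44.28
ee_pos: [0.5608, 0.3591, 0.1569]
ee_rot: [-0.0, 0.676, 0.737, -0.001]
force: [-0.8, 0.2, -2.8]
gripper_width: 0.019
finger_force: 30.0
```

```bash
python3 - <<'E'
from h import *
held();go(W(0,.160,.16),172.1)
E
```

```text
edge row 128 -105 tool x 0.0741
edge row 192 102 tool x 0.0484
edge row 193 58 tool x 0.048
edge row 127 -36 tool x 0.0745
edge row 129 -14 tool x 0.0738
0.01912482974922573 29.99807596206665 [ 0.9 -1.7 -1.2] 44.3333
delta cm [-54.34  -7.2   -0.24] turn -77.2 tool x yaw 94.9 pos [0.5605 0.3591 0.1564]
```

Request:
drive_tool --deltas '[0,-3,-0.4,0,-5,0,-7,-0.9,0,-12,0,-11,-1.4,0,-19,0,-15,-2,0,-26,0,-19,-2.5,0,-33,0,-23,-3,0,-40,0,-27,-3.6,0,-47,0,-31,-4.1,0,-54,0,-35,-4.6,0,-61,0,-39,-5.2,0,-68]'

```text
time: 45.17
ee_pos: [0.5418, -0.0349, 0.157]
ee_rot: [-0.001, 0.145, 0.989, 0.0]
force: [-0.8, 0.3, -1.8]
gripper_width: 0.019
finger_force: 30.0
```

```bash
python3 - <<'E'
from h import *
go(W(0,.160,.09),172.1);print(sensors.state()['gripper_width'])
E
```

```text
delta cm [ -3.83 -14.89   6.7 ] turn -8.8 tool x yaw 163.3 pos [ 0.5418 -0.0349  0.157 ]
0.01902283483857587
```

The gripper body could meet the grip block at y=0.160. So I lower the leg only part way, use it to push the row towards the wall, and set it down nearer.

Request:
drive_tool --deltas '[0,-1,-3,0,-6,0,-2,-6,0,-8.8,0,-3,-10,0,-8.8,0,-3.8,-14,0,-8.8,0,-3.8,-15,0,-8.8,0,-3.8,-15,2,-8.8,0,-3.8,-15,5,-8.8,0,-3.8,-15,6.7,-8.8,0,-3.8,-15,6.7,-8.8,0,-3.8,-15,6.7,-8.8]'

```text
time: 46.0
ee_pos: [0.5342, -0.1868, 0.0901]
ee_rot: [-0.002, 0.072, 0.997, 0.001]
force: [1.1, -0.2, -0.9]
gripper_width: 0.0194
finger_force: 30.0
```

```bash
python3 - <<'E'
from h import *
camera('wrist');go(W(0,.160,.057),172.1);print(sensors.state()['gripper_width'],inC(tool()[0]))
E
```

```text
delta cm [-0.05 -0.16  3.43] turn -0.4 tool x yaw 171.7 pos [ 0.5353 -0.1869  0.0913]
0.01911295988168129 [-0.00041704  0.16156113]
```

Request:
drive_tool --deltas '[0,0,-0.1,1.5,-0.4,0,0,-0.1,3,-0.4,0,0,-0.1,3.4,-0.4,0,0,-0.1,3.4,-0.4,0,0,-0.5,3.4,-0.4,0,0,-0.9,3.4,-0.4,0,0,-1.2,3.4,-0.4,0,0,-1.5,3.4,-0.4,0,0,-1.6,3.4,-0.4,0,0,-1.7,3.4,-0.4]'

```text
time: 46.88
ee_pos: [0.5332, -0.2041, 0.0578]
ee_rot: [0.0, 0.069, 0.998, 0.0]
force: [-0.1, 2.9, -0.4]
gripper_width: 0.0195
finger_force: 30.0
```

```bash
python3 - <<'E'
from h import *
camera('wrist');s=sensors.state();print(s['gripper_width'],inC(tool()[0]),s['ee_pos'],s['force'])
E
```

```text
0.019219657996528267 [-1.21960047e-04  1.44086046e-01] [ 0.53318304 -0.20426465  0.05773025] [ 0.66619118  1.94078634 -0.95485548]
```

Request:
drive_tool --deltas '[0,0,0.2,0,0,0,0,0.4,0,0,0,0,0.4,0.8,0,0,0,0.4,1.6,0,0,0,0.4,2.2,0,0,0,0.4,2.5,0,0,0,0.4,2.6,0,0,0,0.4,2.6,0,0,0,0.4,2.6,0,0,0,0.4,2.6,0]'

```text
time: 47.77
ee_pos: [0.5336, -0.2004, 0.0316]
ee_rot: [0.0, 0.069, 0.998, -0.0]
force: [-0.4, 0.5, -3.0]
gripper_width: 0.019
finger_force: 30.0
```

Request:
drive_tool --deltas '[0,0,0,0,0,2.5,0,0,0,0,3,0,0,0,0,3,0,0,0,0,3,0,0,-1,0,3,0,0,-4,0,3,0,0,-8,0,3,0,0,-12,0,3,0,0,-15,0,3,0,0,-17,0]'

```text
time: 48.6
ee_pos: [0.5347, -0.2, 0.2057]
ee_rot: [0.002, 0.068, 0.998, -0.001]
force: [0.1, -0.4, 0.8]
gripper_width: 0.0299
finger_force: 0.0
```

```bash
python3 - <<'E'
from h import *
camera('wrist');camera('wrist');view()
for n,z in(('pawl_knob',.093),('jaw_handle',.075),('pawl_pivot',.036)):
    print(n,[(inC(at_z('wrist',x['position'],z)).round(4).tolist(),round(x['score'],2)) for x in models.landmark_of('wrist',n)])
E
```

```text
green -0.045 [(np.float64(0.017), np.float64(0.021)), (np.float64(0.03), np.float64(0.036)), (np.float64(0.058), np.float64(0.077)), (np.float64(0.097), np.float64(0.115)), (np.float64(0.139), np.float64(0.158))]
green -0.015 [(np.float64(0.017), np.float64(0.02)), (np.float64(0.031), np.float64(0.037)), (np.float64(0.058), np.float64(0.077)), (np.float64(0.097), np.float64(0.101)), (np.float64(0.111), np.float64(0.115)), (np.float64(0.139), np.float64(0.145)), (np.float64(0.154), np.float64(0.158))]
green 0.0 [(np.float64(0.017), np.float64(0.02)), (np.float64(0.031), np.float64(0.037)), (np.float64(0.058), np.float64(0.062)), (np.float64(0.072), np.float64(0.077)), (np.float64(0.097), np.float64(0.102)), (np.float64(0.112), np.float64(0.115)), (np.float64(0.139), np.float64(0.145)), (np.float64(0.155), np.float64(0.158))]
green 0.015 [(np.float64(0.017), np.float64(0.02)), (np.float64(0.031), np.float64(0.037)), (np.float64(0.058), np.float64(0.062)), (np.float64(0.072), np.float64(0.077)), (np.float64(0.097), np.float64(0.102)), (np.float64(0.111), np.float64(0.115)), (np.float64(0.139), np.float64(0.145)), (np.float64(0.154), np.float64(0.158))]
green 0.03 [(np.float64(0.058), np.float64(0.062)), (np.float64(0.073), np.float64(0.077)), (np.float64(0.097), np.float64(0.102)), (np.float64(0.112), np.float64(0.115)), (np.float64(0.139), np.float64(0.145)), (np.float64(0.155), np.float64(0.157))]
green 0.045 [(np.float64(0.005), np.float64(0.062)), (np.float64(0.072), np.float64(0.102)), (np.float64(0.111), np.float64(0.145)), (np.float64(0.154), np.float64(0.166))]
green 0.06 [(np.float64(0.038), np.float64(0.05)), (np.float64(0.078), np.float64(0.131))]
green 0.075 [(np.float64(0.082), np.float64(0.085))]
tcp [0.0005 0.148 ] [ 0.5344 -0.2005  0.2035] t 48.75
pawl_knob [([-0.0187, 0.0785], 0.73)]
jaw_handle [([-0.0036, 0.255], 0.79)]
pawl_pivot [([0.0942, 0.2534], 0.6)]
```

Four legs stand in a row at y=0.027, 0.068, 0.106 and 0.149. I grip the block and push the jaw up.

Request:
drive_tool --deltas '[6,0,3,0,0,6,0,7,0,0,6,0,10,0,0,6,0,11,3,0,6,0,11,6,0,6,0,11,9,0,6,0,11,11.5,0,6,0,11,12.2,0,6,0,11,12.2,0,6,0,11,12.2,0]'

```text
time: 49.73
ee_pos: [0.5485, -0.091, 0.0796]
ee_rot: [-0.0, 0.069, 0.998, 0.0]
force: [-0.1, 0.2, 1.5]
gripper_width: 0.06
finger_force: 0.0
```

Request:
drive_tool --deltas '[4,0,0,0,0,2.5,0,0,0,0,1,0,0,0,0,0,0,0,0,0,0,0,0,0,0,0,0,0,0,0,0,0,-1.5,0,0,0,0,-3,0,0,0,0,-4.5,0,0,0,0,-6,0,0]'

```text
time: 50.57
ee_pos: [0.5406, -0.1493, 0.08]
ee_rot: [0.0, 0.068, 0.998, 0.001]
force: [-1.1, 4.8, 4.9]
gripper_width: 0.0175
finger_force: 30.0
```

```bash
python3 - <<'E'
from h import *
camera('wrist');s=sensors.state();print(s['gripper_width'],inC(tool()[0]),s['ee_pos'],s['force'])
E
```

```text
0.017737846724933323 [-0.00023078  0.19490968] [ 0.54006068 -0.1539084   0.08001625] [-3.79563566 -0.66946068 10.42404144]
```

Request:
drive_tool --deltas '[0,0,-0.3,0,0,0,0,-0.6,0,0,0,0,-0.9,0,0,0,0,-1.2,0,0,0,0,-1.5,0,0,0,0,-1.8,0,0,0,0,-2,0,0,0,0,-2.2,0,0,0,0,-2.2,0,0,0,0,-2.2,0,0]'

```text
time: 51.45
ee_pos: [0.5376, -0.1717, 0.08]
ee_rot: [0.0, 0.068, 0.998, 0.0]
force: [-1.6, 2.1, 5.6]
gripper_width: 0.0174
finger_force: 30.0
```

```bash
python3 - <<'E'
from h import *
camera('wrist');s=sensors.state();print(s['gripper_width'],inC(tool()[0]),s['ee_pos'],s['force'])
E
```

```text
0.017645401611136185 [-0.00026014  0.17696995] [ 0.53756588 -0.17167383  0.08003777] [-1.75045319  2.09311009  6.58914419]
```

Not yet tight (2 N), so I push on in small steps.

Request:
drive_tool --deltas '[0,0,-0.1,0,0,0,0,-0.2,0,0,0,0,-0.3,0,0,0,0,-0.4,0,0,0,0,-0.4,0,0,0,0,-0.4,0,0,0,0,-0.4,0,0,0,0,-0.4,0,0,0,0,-0.4,0,0,0,0,-0.4,0,0]'

```text
time: 52.33
ee_pos: [0.5372, -0.1743, 0.08]
ee_rot: [0.0, 0.068, 0.998, 0.001]
force: [-1.6, 5.0, 5.4]
gripper_width: 0.0181
finger_force: 30.0
```

Request:
drive_tool --deltas '[0,0,-0.1,0,0,0,0,-0.2,0,0,0,0,-0.3,0,0,0,0,-0.3,0,0,0,0,-0.3,0,0,0,0,-0.3,0,0,0,0,-0.3,0,0,0,0,-0.3,0,0,0,0,-0.3,0,0,0,0,-0.3,0,0]'

```text
time: 53.17
ee_pos: [0.5368, -0.1768, 0.08]
ee_rot: [0.0, 0.068, 0.998, 0.002]
force: [-0.6, 6.4, 6.0]
gripper_width: 0.0177
finger_force: 30.0
```

Request:
drive_tool --deltas '[0,0,-0.1,0,0,0,0,-0.2,0,0,0,0,-0.3,0,0,0,0,-0.4,0,0,0,0,-0.4,0,0,0,0,-0.4,0,0,0,0,-0.4,0,0,0,0,-0.4,0,0,0,0,-0.4,0,0,0,0,-0.4,0,0]'

```text
time: 54.0
ee_pos: [0.5367, -0.1781, 0.08]
ee_rot: [0.001, 0.067, 0.998, 0.003]
force: [-0.5, 10.8, 4.8]
gripper_width: 0.018
finger_force: 30.0
```

The row is tight (11 N, jaw at about 0.080). I release and go round to the wall side of the ball.

Request:
drive_tool --deltas '[2.5,0,0.2,0,0,4,0,0.2,0,0,4,0,0.3,0,0,4,0,0.3,-3,0,4,0,0.3,-7,0,3,0,0.3,-10,0,2,-3,-3,-10,0,0,-6,-6,-10,0,0,-9,-8.5,-10,0,0,-10.5,-8.5,-10,0]'

```text
time: 54.83
ee_pos: [0.6285, -0.2916, 0.1786]
ee_rot: [0.0, 0.074, 0.997, -0.003]
force: [-0.3, -0.9, -0.2]
gripper_width: 0.0087
finger_force: 0.0
```

```bash
python3 - <<'E'
from h import *
camera('wrist');camera('wrist');camera('wrist');s=sensors.state();print(s['gripper_width'],inC(tool()[0]),s['ee_pos'],s['force'])
for n,z in(('pawl_knob',.093),('jaw_handle',.075),('pawl_pivot',.036)):
    print(n,[(inC(at_z('wrist',x['position'],z)).round(4).tolist(),round(x['score'],2)) for x in models.landmark_of('wrist',n)])
go(W(.105,.080,.088),172.1)
E
```

```text
0.000768181477715156 [0.10481197 0.07979039] [ 0.628284   -0.2823727   0.17873016] [-0.41207432 -0.04716084  0.97253751]
pawl_knob []
jaw_handle [([0.0, 0.1746], 0.78), ([-0.0232, -0.0788], 0.58), ([0.0036, 0.0651], 0.42)]
pawl_pivot [([0.1002, 0.1744], 0.61)]
delta cm [-0.15 -0.07  9.13] turn 0.1 tool x yaw 172.2 pos [ 0.6272 -0.2813  0.1793]
```

```bash
python3 - <<'E'
from h import *
for c in('scene','top'):
    camera(c)
    for z in(.093,): print(c,[(inC(at_z(c,x['position'],z)).round(4).tolist(),round(x['score'],2)) for x in models.landmark_of(c,'pawl_knob')])
print([np.round(proj('scene',W(.105,y,z))) for y,z in((.122,.093),(.2135,.097))])
E
```

```text
scene [([0.0575, 0.0364], 0.39)]
top []
[array([237., 279.]), array([273., 261.])]
```

```bash
python3 - <<'E'
from h import *
im=camera('scene').max(2)
print(im[270:290:2,226:250:2]);print(im[252:272:2,262:286:2])
E
```

```text
[[178 190 191 157  82  56  55  62  94 110 112 113]
 [161 182 183 157 108  68  95 140 139 105 110 113]
 [132 147 125 143 146 104 136 180 190 130 104 112]
 [ 93  95 147 172 118  48  52 100 179 183 120 104]
 [ 87 152 187 161  57  43  57  46 151 184 134  75]
 [107 162 192 158  46  36  41  38 129 156 116  73]
 [111 126 171 180  99  29  28  53 121 154 159 158]
 [112 111 131 170 131  74  93 117 126 125 127 144]
 [113 114 112 121  92 111 131 131 131 128 115  97]
 [115 100  85 116 116 128 131 130 131 126 137 128]]
[[150 149 149 149 149 148 148 146 145 144 144 147]
 [151 150 150 149 148 148 148 146 145 145 145 145]
 [151 151 150 149 148 148 148 147 147 145 146 146]
 [149 149 149 148 147 146 147 147 147 146 145 145]
 [148 148 148 148 147 147 146 146 146 145 145 146]
 [149 147 148 147 147 148 146 145 146 146 145 145]
 [148 148 148 146 147 147 147 146 146 147 146 145]
 [148 148 148 147 147 145 146 147 147 145 145 145]
 [148 148 147 146 146 145 145 145 145 144 144 147]
 [148 147 147 146 146 147 146 145 145 147 145 136]]
```

The dark ball shows at scene (237,279), so the pawl is up. I lower the fingers and flip it back down, away from the wall.

Request:
drive_tool --deltas '[0,-0.1,0,3,0,0,-0.1,0,6,0,0,-0.1,0,8,0,0,-0.1,0,9.1,0,0,-0.1,0,9.1,0,0,-0.1,0,9.1,0,0,-0.1,0,9.1,0,0,-0.1,0,9.1,0,0,-0.1,0,9.1,0,0,-0.1,0,9.1,0]'

```text
time: 56.22
ee_pos: [0.6296, -0.2825, 0.0894]
ee_rot: [0.001, 0.069, 0.998, -0.0]
force: [0.1, -0.6, 0.1]
gripper_width: -0.0
finger_force: 0.0
```

Request:
drive_tool --deltas '[0,0,1,0,0,0,0,1.8,0,0,0,0,2.6,0,0,0,0,3.4,0,0,0,0,4.2,0,0,0,0,5,0,0,0,0,5.8,0,0,0,0,6.6,0,0,0,0,7.4,0,0,0,0,8.2,0,0]'

```text
time: 57.05
ee_pos: [0.6405, -0.2002, 0.0884]
ee_rot: [0.0, 0.069, 0.998, -0.0]
force: [-0.6, -2.9, 2.3]
gripper_width: 0.0005
finger_force: 1.8
```

Request:
drive_tool --deltas '[0,0,0.4,0,0,0,0,0.4,0,0,0,0,0,0,0,0,0,-2,-2,0,0,0,-2,-6,0,0,0,-2,-10,0,0,3,0,-11,0,0,7,0,-11,0,0,11,0,-11,0,0,14,0,-11,0]'

```text
time: 57.88
ee_pos: [0.4984, -0.1811, 0.1978]
ee_rot: [-0.001, 0.069, 0.998, 0.0]
force: [0.4, 0.4, 0.7]
gripper_width: 0.0006
finger_force: 0.0
```

```bash
python3 - <<'E'
from h import *
camera('wrist');camera('wrist');im=camera('scene').max(2);print(im[270:290:4,226:250:2]);print(im[252:272:4,262:286:2])
camera('wrist')
for c in('scene','wrist'):
  for n,z in(('pawl_knob',.097),('jaw_handle',.075),('pawl_pivot',.036)):
    print(c,n,[(inC(at_z(c,x['position'],z)).round(4).tolist(),round(x['score'],2)) for x in models.landmark_of(c,n)])
print(inC(tool()[0]),tool()[0])
E
```

```text
[[177 190 191 169 149 149 149 149 148 149 150 149]
 [132 147 124 141 156 170 185 192 192 161 149 150]
 [ 87 150 186 193 193 193 193 194 194 185 156 148]
 [193 183 177 192 193 184 164 143 128 105 127 147]
 [194 192 175 129  91 113 132 131 131 128 129 147]]
[[ 90 108 112 113 112 130 146 146 145 144 144 148]
 [ 57  64  95 111 112 113 114 128 144 146 146 146]
 [ 55  55  55  70 101 112 112 113 114 135 145 146]
 [ 37  49  58  42  52  75  99 100 106 112 136 145]
 [ 52  28  29  70 146 154 127  92 100 112 113 121]]
scene pawl_knob [([0.1163, 0.191], 0.7)]
scene jaw_handle [([0.0022, 0.2371], 0.8), ([0.0455, 0.0874], 0.39)]
scene pawl_pivot [([0.1004, 0.2409], 0.74)]
wrist pawl_knob []
wrist jaw_handle [([0.0061, 0.2453], 0.65), ([0.1106, 0.3863], 0.4)]
wrist pawl_pivot []
[-0.0335319   0.16239745] [ 0.50260698 -0.18153501  0.19832535]
```

The jaw slid back (handle 0.24) instead of the pawl flipping, because the ball has to rise while the jaw is free. I push again along its arc. The jaw's end stop will back it up, and afterwards the jaw can click forward with the pawl down.

Request:
drive_tool --deltas '[0,-3,-0.5,0,0,0,-7,-1.2,0,0,0,-10.5,-1.2,0,0,0,-13.5,-1.2,0,0,0,-13.8,-1.2,3,0,0,-13.8,-1.2,7,0,0,-13.8,-1.2,10,0,0,-13.8,-1.2,11.2,0,0,-13.8,-1.2,11.2,0,0,-13.8,-1.2,11.2,0]'

```text
time: 59.22
ee_pos: [0.6373, -0.2123, 0.087]
ee_rot: [0.0, 0.069, 0.998, 0.0]
force: [0.1, 0.2, 0.1]
gripper_width: 0.0001
finger_force: 0.0
```

```bash
python3 - <<'E'
from h import *
camera('scene');s=sensors.state();print(inC(tool()[0]),s['ee_pos'],s['force'])
for n,z in(('pawl_knob',.093),('pawl_pivot',.036)):
    print(n,[(inC(at_z('scene',x['position'],z)).round(4).tolist(),round(x['score'],2)) for x in models.landmark_of('scene',n)])
E
```

```text
[0.10490909 0.15037527] [ 0.63808171 -0.21247106  0.08827531] [-0.18076093  0.0306864   0.40191899]
pawl_knob [([0.1142, 0.1898], 0.42)]
pawl_pivot [([0.1007, 0.243], 0.59)]
```

Request:
drive_tool --deltas '[0,0,1,0,0,0,0,1.8,-0.4,0,0,0,2.6,-0.8,0,0,0,3.4,-1.1,0,0,0,4.2,-1.3,0,0,0,5,-1.5,0,0,0,5.8,-1.5,0,0,0,6.6,-1.5,0,0,0,7.4,-1.5,0,0,0,8.2,-1.5,0]'

```text
time: 60.2
ee_pos: [0.6484, -0.1303, 0.1019]
ee_rot: [0.0, 0.069, 0.998, 0.0]
force: [-0.7, 0.6, 0.7]
gripper_width: 0.0005
finger_force: 0.0
```

Request:
drive_tool --deltas '[0,0,0.8,0,0,0,0,1.6,0,0,0,0,2.4,0,0,0,0,3,0,0,0,0,3,0,0,0,0,3,0,0,0,0,3,0,0,0,0,3,0,0,0,0,3,0,0,0,0,3,0,0]'

```text
time: 61.03
ee_pos: [0.652, -0.1022, 0.1013]
ee_rot: [-0.0, 0.069, 0.998, -0.0]
force: [-0.6, 0.6, -0.1]
gripper_width: 0.0006
finger_force: 0.0
```

```bash
python3 - <<'E'
from h import *
camera('scene');s=sensors.state();print(inC(tool()[0]),s['ee_pos'],s['force'])
for n,z in(('pawl_knob',.097),('pawl_pivot',.036),('jaw_handle',.075)):
    print(n,[(inC(at_z('scene',x['position'],z)).round(4).tolist(),round(x['score'],2)) for x in models.landmark_of('scene',n)])
E
```

```text
[0.103545   0.26160327] [ 0.65201825 -0.10211118  0.10139198] [ 0.88518806 -0.42176393 -0.31739716]
pawl_knob [([0.1042, 0.3032], 0.73), ([0.0684, -0.0164], 0.33)]
pawl_pivot [([0.1052, 0.2693], 0.66)]
jaw_handle [([0.0053, 0.2633], 0.57)]
```

The pawl is down now (ball 0.303 beyond pivot 0.266). I grip the block and click the jaw forward.

Request:
drive_tool --deltas '[0,0,-0.5,-2,0,0,0,-0.5,-6,0,2,0,-0.5,-8,0,4,3,0,-8,0,6,7,0,-8,0,6,10.3,0,-8,0,6,10.3,0,-8,0,6,10.3,0,-8,0,6,10.3,0,-8,0,6,10.3,0,-8,0]'

```text
time: 62.07
ee_pos: [0.5516, -0.0878, 0.1817]
ee_rot: [0.001, 0.069, 0.998, 0.0]
force: [-0.6, 0.8, -0.5]
gripper_width: 0.0518
finger_force: 0.0
```

Request:
drive_tool --deltas '[6,0,0,3,0,6,0,0,6,0,6,0,0,8.5,0,6,0,0,9.8,0,6,0,0,10.1,0,6,0,0,10.1,0,4,0,0,10.1,0,2,0,0,10.1,0,0,0,0,10.1,0,0,0,0,10.1,0]'

```text
time: 62.9
ee_pos: [0.5507, -0.0877, 0.0814]
ee_rot: [0.001, 0.069, 0.998, -0.0]
force: [-0.5, -0.0, 0.3]
gripper_width: 0.0355
finger_force: 0.0
```

Request:
drive_tool --deltas '[0,0,0,0,0,0,0,0,0,0,0,0,0,0,0,0,0,-1,0,0,0,0,-2,0,0,0,0,-3,0,0,0,0,-4,0,0,0,0,-5,0,0,0,0,-6,0,0,0,0,-7,0,0]'

```text
time: 63.73
ee_pos: [0.5406, -0.1577, 0.0808]
ee_rot: [0.0, 0.069, 0.998, 0.0]
force: [1.6, 6.6, 4.7]
gripper_width: 0.0178
finger_force: 30.0
```

```bash
python3 - <<'E'
from h import *
camera('scene');s=sensors.state();print(inC(tool()[0]),s['ee_pos'],s['force'])
for n,z in(('pawl_knob',.097),('pawl_pivot',.036),('jaw_handle',.075)):
    print(n,[(inC(at_z('scene',x['position'],z)).round(4).tolist(),round(x['score'],2)) for x in models.landmark_of('scene',n)])
E
```

```text
[0.00081842 0.18821328] [ 0.54017954 -0.16068545  0.08080098] [-1.7203125  -0.49069333 10.65302264]
pawl_knob [([0.1108, 0.2195], 0.69)]
pawl_pivot [([0.1034, 0.1932], 0.68)]
jaw_handle [([-0.0067, 0.1892], 0.93)]
```

Request:
drive_tool --deltas '[0,0,-0.3,0,0,0,0,-0.6,0,0,0,0,-0.9,0,0,0,0,-1.2,0,0,0,0,-1.5,0,0,0,0,-1.7,0,0,0,0,-1.9,0,0,0,0,-2,0,0,0,0,-2,0,0,0,0,-2,0,0]'

```text
time: 64.77
ee_pos: [0.5378, -0.178, 0.0808]
ee_rot: [0.0, 0.069, 0.998, -0.0]
force: [-0.1, 2.3, 5.3]
gripper_width: 0.0177
finger_force: 30.0
```

Request:
drive_tool --deltas '[0,0,-0.1,0,0,0,0,-0.1,0,0,0,0,-0.2,0,0,0,0,-0.2,0,0,0,0,-0.2,0,0,0,0,-0.2,0,0,0,0,-0.2,0,0,0,0,-0.2,0,0,0,0,-0.2,0,0,0,0,-0.2,0,0]'

```text
time: 65.6
ee_pos: [0.5378, -0.1783, 0.0808]
ee_rot: [0.0, 0.069, 0.998, 0.001]
force: [0.2, 5.8, 4.4]
gripper_width: 0.0177
finger_force: 30.0
```

Request:
drive_tool --deltas '[0,0,-0.2,0,0,0,0,-0.3,0,0,0,0,0,0,0,2,0,0,0,0,4,0,0,0,0,4,0,0,-3,0,4,0,0,-7,0,4,0,0,-11,0,4,0,0,-14,0,4,0,0,-16,0]'

```text
time: 66.43
ee_pos: [0.5377, -0.1805, 0.2433]
ee_rot: [0.001, 0.07, 0.998, -0.001]
force: [0.2, 0.7, 0.3]
gripper_width: 0.0402
finger_force: 0.0
```

```bash
python3 - <<'E'
from h import *
camera('wrist');camera('wrist');camera('scene');view()
for c in('scene','wrist'):
  for n,z in(('pawl_knob',.097),('pawl_pivot',.036),('jaw_handle',.075)):
    print(c,n,[(inC(at_z(c,x['position'],z)).round(4).tolist(),round(x['score'],2)) for x in models.landmark_of(c,n)])
camera('top')
print([(at_z('top',x['position'],0).round(3),round(x['score'],2)) for n in('bottle','tin') for x in models.landmark_of('top',n)])
for o in sil('top','odd_mid',None,.025): print('odd',o,inC(o[0]))
E
```

```text
green -0.045 [(np.float64(0.015), np.float64(0.035)), (np.float64(0.054), np.float64(0.074)), (np.float64(0.093), np.float64(0.111)), (np.float64(0.132), np.float64(0.151))]
green -0.015 [(np.float64(0.015), np.float64(0.02)), (np.float64(0.027), np.float64(0.035)), (np.float64(0.054), np.float64(0.06)), (np.float64(0.067), np.float64(0.074)), (np.float64(0.093), np.float64(0.099)), (np.float64(0.106), np.float64(0.112)), (np.float64(0.132), np.float64(0.139)), (np.float64(0.146), np.float64(0.151))]
green 0.0 [(np.float64(0.015), np.float64(0.02)), (np.float64(0.027), np.float64(0.035)), (np.float64(0.054), np.float64(0.06)), (np.float64(0.067), np.float64(0.074)), (np.float64(0.093), np.float64(0.099)), (np.float64(0.106), np.float64(0.112)), (np.float64(0.132), np.float64(0.139)), (np.float64(0.146), np.float64(0.151))]
green 0.015 [(np.float64(0.015), np.float64(0.02)), (np.float64(0.028), np.float64(0.035)), (np.float64(0.054), np.float64(0.059)), (np.float64(0.067), np.float64(0.074)), (np.float64(0.093), np.float64(0.099)), (np.float64(0.106), np.float64(0.112)), (np.float64(0
[... 557 characters left out ...]
np.float64(0.077), np.float64(0.081)), (np.float64(0.117), np.float64(0.122))]
tcp [1.000e-04 1.682e-01] [ 0.5367 -0.1804  0.2398] t 66.6333
scene pawl_knob [([0.1026, 0.1978], 0.68)]
scene pawl_pivot [([0.0968, 0.1798], 0.72), ([-0.0044, 0.0164], 0.59), ([0.2319, 0.0301], 0.59), ([0.0354, 0.1321], 0.47)]
scene jaw_handle [([0.0106, 0.1666], 0.84)]
wrist pawl_knob [([0.1086, 0.2094], 0.67)]
wrist pawl_pivot [([0.103, 0.1768], 0.88)]
wrist jaw_handle [([-0.0012, 0.1743], 0.58)]
[(array([0.743, 0.066, 0.   ]), 0.6)]
odd (array([ 0.55508548, -0.19001843]), 82.1, 0.292, 0.235, 0.54) [0.01961455 0.16120743]
odd (array([ 0.51147664, -0.20304728]), 0.0, 0.103, 0.038, 0.34) [-0.02178968  0.14230844]
```

```bash
python3 -c "
from h import *
print(finish_job())"
```

```text
the job is handed in; nothing more can be done
None
```

I handed the job in at about 67 s, and no verdict came back: four legs are tight in the clamp, the jaw is snug with the pawl down on the teeth, the odd piece lies on the table clear of the clamp, and I never reached for the spare legs, bottle or tin (the top camera found no tin at the end, perhaps hidden by the arm).

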